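# Set out the picking station

### The arm

A 6-joint arm with a two-finger parallel gripper is mounted at the origin on the work surface. World frame = base frame: x ahead of the robot, y to its left, z up, the work surface at z = 0. Lengths are in m, angles in rad, forces in N, time in s.
With the tool pointing down it reaches from about 0.35 to 0.85 m from the base axis. Payload 8.1 kg.
Tool frame: the origin (TCP) lies midway between the tips of the shut fingers; the grasp point (between the pads) lies 19 mm behind it (robot.grip_point_offset is the distance from the TCP to the grasp point, in m); z points along the fingers, y is the line along which they close (so a half turn about z gives the same grasp; the last joint's range is limited). The gripper opens to 93 mm and grips with 3 to 60 N. Pads are 15 mm wide; open, the fingers measure 128 mm over their backs; the gripper's body (75 mm by 188 mm) begins 65 mm behind the grasp point.
Start: joints at [-0.085, 0.13, 1.488, -0, 1.523, -0.085], TCP at [0.6, 0, 0.219] pointing down, gripper open.
Joint ranges: [-2.96, 2.96], [-0.89, 2.26], [0.02, 2.5], [-1.34, 4.48], [0, 2.73], [-2.66, 2.66]. Speed limits (rad/s): [2.39, 2.39, 2.79, 3.14, 3.14, 3.14].

### API

Orientations are given as a rotation vector (axis times angle).
In Python, from plant import robot, read_camera, job gives the robot as it stands.
- The arm moves only by the shell command python3 -m inch 'ROWS' [FORCE]. ROWS is JSON, one flat list of numbers, 5 for each row, row after row: the shift along the world's x, y, z in mm, then the turn about the world's z in degrees, then the opening in per cent of the stroke, from 0 (shut) to 100 (fully open). In form: [dx, dy, dz, yaw, hand, dx, dy, dz, yaw, hand, ...]. A call has 1 to 10 rows; each row is the pose to reach, as a shift and turn from the pose commanded when the call began; what a row does not reach only later rows make up. A row lasts 1/12 s, in which the tool goes at most 41.7 mm and 7.16 degrees, less where a joint would pass 70% of its speed; a pose out of reach is approached as far as the arm can. A call with a gripper value outside its range is refused whole. The fingers move at their own pace and stop on an object; FORCE is the grip in N (left out, the last holds). Time passes only in rows, so rows that repeat a pose let the fingers close. It gives the time, the measured TCP pose, the force, the opening and the grip force at its end, in the units of the state.
- robot.read_state(): the state, without advancing time (a new reading comes with each control period).
- read_camera(name): name is "scene" or "side" or "wrist"; returns a dict with "image" (420x560x3 uint8, blue, green, red), "K" (3x3 intrinsics, pixels), "extrinsics" (4x4, takes a point from world to camera coordinates); the wrist camera has in their place "mount" (4x4, takes a point from camera to tool coordinates, whose origin is the TCP and whose axes are the flange's). Camera axes: x right, y down, z forward; pixel columns grow to the right and rows downward; lengths in m; the calibration is good to about 2 mm. A picture is of the moment at which its call begins: read the wrist's pose just before it. There is no depth.
- job.close_job(): hands the job in; it is judged then, once.
The state is a dict: "t": time; "q": joint angles; "dq": joint speeds; "joint_torque": joint torques, N m; "tool_pos": TCP position; "orientation": TCP orientation; "force": force on the tool from outside, world axes, zero at the start; "wrist_torque": the same for the moment, N m; "opening": finger opening in m; "gripper_force": force on a finger pad.
Only numpy, scipy, OpenCV 4.12 (cv2) and the standard library are available. Lean on these libraries where they do the work, as an engineer would, in place of code of your own. Each camera call takes 0.05 s, during which the arm holds its last target. There are 200 camera calls.

### The job

Set out the fittings picking station: hang each bin that is there by its rear hook on the sprung rail, the blue one first, then the yellow, then the green, and with each bin still in the grip tug it gently but definitely down, so that the rail dips well below where the bin's own weight leaves it, and hold that a moment to prove it is hooked before you let go and take the next. Lay each valve that is there lengthwise in its own chute of the sloped rest, between the side lips. Do not disturb the sealant jar, the spanner or the label roll.

Things in the scene. Friction and masses are not known exactly. Their poses are not given: they have to be found in the camera images.
- bin_blue: A blue plastic stock bin, empty, upright, may be absent: 90 mm deep (x), 96 wide (y), 60 high, walls 4, front wall 34 high, about 0.14 kg. Origin: centre of its underside; x points to its rear. Take it by the middle divider (at x = 0, 8 mm thick in x, 56 wide in y), a carry tab rising to 95 mm above the underside. A full-width hook is at the rear (see its hook point).
- bin_blue_hook (a point): Point on the blue bin: mid-slot, on the underside of the rear flange, 55 mm behind (+x) and 56 mm above the bin's origin. The flange runs 24 mm back from the rear wall's outer face (x = 45 mm); a 4 mm lip at its end hangs 14 mm below this point, so the slot is 20 mm wide in x. It sits on the rail's top edge when hung; the bin then leans forward about 10 degrees.
- bin_yellow: A yellow plastic stock bin, empty, upright, may be absent: 90 mm deep (x), 96 wide (y), 60 high, walls 4, front wall 34 high, about 0.14 kg. Origin: centre of its underside; x points to its rear. Take it by the middle divider (at x = 0, 8 mm thick in x, 56 wide in y), a carry tab rising to 95 mm above the underside. A full-width hook is at the rear (see its hook point).
- bin_yellow_hook (a point): Point on the yellow bin: mid-slot, on the underside of the rear flange, 55 mm behind (+x) and 56 mm above the bin's origin. The flange runs 24 mm back from the rear wall's outer face (x = 45 mm); a 4 mm lip at its end hangs 14 mm below this point, so the slot is 20 mm wide in x. It sits on the rail's top edge when hung; the bin then leans forward about 10 degrees.
- bin_green: A green plastic stock bin, empty, upright, may be absent: 90 mm deep (x), 96 wide (y), 60 high, walls 4, front wall 34 high, about 0.14 kg. Origin: centre of its underside; x points to its rear. Take it by the middle divider (at x = 0, 8 mm thick in x, 56 wide in y), a carry tab rising to 95 mm above the underside. A full-width hook is at the rear (see its hook point).
- bin_green_hook (a point): Point on the green bin: mid-slot, on the underside of the rear flange, 55 mm behind (+x) and 56 mm above the bin's origin. The flange runs 24 mm back from the rear wall's outer face (x = 45 mm); a 4 mm lip at its end hangs 14 mm below this point, so the slot is 20 mm wide in x. It sits on the rail's top edge when hung; the bin then leans forward about 10 degrees.
- valve_a: A square-bodied steel in-line valve: body 64 x 38 x 38 mm with a 26 mm brass port 20 mm long at each end, 104 mm over all along its x, about 0.35 kg, lying on the bench; may be absent. Origin: its centre (19 mm above what its body lies on). The three valves are alike.
- valve_b: A square-bodied steel in-line valve: body 64 x 38 x 38 mm with a 26 mm brass port 20 mm long at each end, 104 mm over all along its x, about 0.35 kg, lying on the bench; may be absent. Origin: its centre (19 mm above what its body lies on). The three valves are alike.
- valve_c: A square-bodied steel in-line valve: body 64 x 38 x 38 mm with a 26 mm brass port 20 mm long at each end, 104 mm over all along its x, about 0.35 kg, lying on the bench; may be absent. Origin: its centre (19 mm above what its body lies on). The three valves are alike.
- station: Blue hanging stand fixed to the bench: two posts (24 mm square, 206 mm high) 450 mm apart along its y, the sprung rail between them. Origin on the bench under the rail's middle. The bins hang on its -x side (towards the robot), their rear (+x) pointing along its +x.
- rail_top (a point): Middle of the top edge of the rail, 170 mm above the bench: a steel bar 6 mm thick (x), 420 long (y), 20 high. 43 to 57 mm below the top an orange bar stands 5 mm proud of its front face; rear walls lean on it. Room for three bins, 125 mm apart. Bring a bin up from -x, lip above the bar, then lower it so that the bar enters the slot. Axes: those of the station.
- rail (a joint): How far the sprung rail has dipped, m: about 0 empty, grows downward, stop at 0.02. Spring 1200 N/m, so a hung bin dips it about 1 mm and a tug of 8 N about 7 mm more.
- rest: Fixed rest with three sloped chutes side by side, 84 mm apart along its y, blue with orange lips; 130 x 236 mm on the bench. Chute floors are 55 mm above the bench at mid-length and lower towards -x. Origin: centre of its underside.
- chute_left (a point): The left (+y) chute of the sloped rest: where a valve's centre lies when centred in it, 19 mm off the floor. The floor, 130 mm long and 50 wide inside, rises at 0.26 rad (15 degrees) towards the rest's +x; 7 mm lips at its sides, a 14 mm stop at the low end (-x), the high end open. Axes: those of the rest (level).
- chute_middle (a point): The middle (at y = 0) chute of the sloped rest: where a valve's centre lies when centred in it, 19 mm off the floor. The floor, 130 mm long and 50 wide inside, rises at 0.26 rad (15 degrees) towards the rest's +x; 7 mm lips at its sides, a 14 mm stop at the low end (-x), the high end open. Axes: those of the rest (level).
- chute_right (a point): The right (-y) chute of the sloped rest: where a valve's centre lies when centred in it, 19 mm off the floor. The floor, 130 mm long and 50 wide inside, rises at 0.26 rad (15 degrees) towards the rest's +x; 7 mm lips at its sides, a 14 mm stop at the low end (-x), the high end open. Axes: those of the rest (level).
- sealant_jar: A jar with red cap, 52 mm wide, 60 mm high, bystander. Origin: centre of its underside.
- spanner: A steel spanner 190 mm long lying flat, bystander. Origin near its middle.
- label_roll: A paper label roll, 80 mm across, 35 mm high, lying flat, bystander. Origin: centre of its underside.
Mind the look-alikes: they are no part of the job. Several things look just like the bin_yellow: the one meant starts farthest to the robot's left.

How it is judged:
On the way, in this order (a step that is already met when the one before it is completed fails the run):
1. the blue bin, hooked on the rail and still gripped, is tugged down with over 6 N of contact force on the rail (x of bin_blue_hook in the frame of rail_top between -0.013 and 0.013 m and y of bin_blue_hook in the frame of rail_top between -0.18 and 0.18 m and z of bin_blue_hook in the frame of rail_top between -0.007 and 0.007 m and contact force between bin_blue and station above 6 N and contact force between the fingers and bin_blue above 1 N), for 0.2 s.
2. the yellow bin, hooked on the rail and still gripped, is tugged down with over 6 N of contact force on the rail (x of bin_yellow_hook in the frame of rail_top between -0.013 and 0.013 m and y of bin_yellow_hook in the frame of rail_top between -0.18 and 0.18 m and z of bin_yellow_hook in the frame of rail_top between -0.007 and 0.007 m and contact force between bin_yellow and station above 6 N and contact force between the fingers and bin_yellow above 1 N), for 0.2 s.
3. the green bin, hooked on the rail and still gripped, is tugged down with over 6 N of contact force on the rail (x of bin_green_hook in the frame of rail_top between -0.013 and 0.013 m and y of bin_green_hook in the frame of rail_top between -0.18 and 0.18 m and z of bin_green_hook in the frame of rail_top between -0.007 and 0.007 m and contact force between bin_green and station above 6 N and contact force between the fingers and bin_green above 1 N), for 0.2 s.
At the end, for the whole second after the job is handed in: Every bin present hangs by its hook on the rail (hook point within 13 mm across, 7 mm in height, 180 mm along; square within 0.15 rad, leaning under 0.35 rad); every valve present lies along a chute (centre within 22 mm along, 12 mm across and in height); all at rest (x of bin_blue_hook in the frame of rail_top between -0.013 and 0.013 m and y of bin_blue_hook in the frame of rail_top between -0.18 and 0.18 m and z of bin_blue_hook in the frame of rail_top between -0.007 and 0.007 m and angle between the y axis of each of bin_blue, bin_yellow, bin_green and the y axis of station, either way round below 0.15 rad and angle between each of bin_blue, bin_yellow, bin_green's own z axis and vertical below 0.35 rad and contact force between each of bin_blue, bin_yellow, bin_green and station above 0.4 N and x of bin_yellow_hook in the frame of rail_top between -0.013 and 0.013 m and y of bin_yellow_hook in the frame of rail_top between -0.18 and 0.18 m and z of bin_yellow_hook in the frame of rail_top between -0.007 and 0.007 m and x of bin_green_hook in the frame of rail_top between -0.013 and 0.013 m and y of bin_green_hook in the frame of rail_top between -0.18 and 0.18 m and z of bin_green_hook in the frame of rail_top between -0.007 and 0.007 m and ((x of valve_a in the frame of chute_left between -0.022 and 0.022 m and y of valve_a in the frame of chute_left between -0.012 and 0.012 m and z of valve_a in the frame of chute_left between -0.012 and 0.012 m) or (x of valve_a in the frame of chute_middle between -0.022 and 0.022 m and y of valve_a in the frame of chute_middle between -0.012 and 0.012 m and z of valve_a in the frame of chute_middle between -0.012 and 0.012 m) or (x of valve_a in the frame of chute_right between -0.022 and 0.022 m and y of valve_a in the frame of chute_right between -0.012 and 0.012 m and z of valve_a in the frame of chute_right between -0.012 and 0.012 m)) and angle between the x axis of valve_a and the x axis of rest, either way round between 0.15 and 0.38 rad and contact force between each of valve_a, valve_b, valve_c and rest above 0.8 N and ((x of valve_b in the frame of chute_left between -0.022 and 0.022 m and y of valve_b in the frame of chute_left between -0.012 and 0.012 m and z of valve_b in the frame of chute_left between -0.012 and 0.012 m) or (x of valve_b in the frame of chute_middle between -0.022 and 0.022 m and y of valve_b in the frame of chute_middle between -0.012 and 0.012 m and z of valve_b in the frame of chute_middle between -0.012 and 0.012 m) or (x of valve_b in the frame of chute_right between -0.022 and 0.022 m and y of valve_b in the frame of chute_right between -0.012 and 0.012 m and z of valve_b in the frame of chute_right between -0.012 and 0.012 m)) and angle between the x axis of valve_b and the x axis of rest, either way round between 0.15 and 0.38 rad and ((x of valve_c in the frame of chute_left between -0.022 and 0.022 m and y of valve_c in the frame of chute_left between -0.012 and 0.012 m and z of valve_c in the frame of chute_left between -0.012 and 0.012 m) or (x of valve_c in the frame of chute_middle between -0.022 and 0.022 m and y of valve_c in the frame of chute_middle between -0.012 and 0.012 m and z of valve_c in the frame of chute_middle between -0.012 and 0.012 m) or (x of valve_c in the frame of chute_right between -0.022 and 0.022 m and y of valve_c in the frame of chute_right between -0.012 and 0.012 m and z of valve_c in the frame of chute_right between -0.012 and 0.012 m)) and angle between the x axis of valve_c and the x axis of rest, either way round between 0.15 and 0.38 rad and linear speed of each of bin_blue, bin_yellow, bin_green, valve_a, valve_b, valve_c below 0.02 m/s); the robot touches nothing.
It fails at once if a bin is pulled or pressed on the stand with more than 30 N (contact force between any of bin_blue, bin_yellow, bin_green and station above 30 N).
It fails at once if a bystander is moved more than 30 mm (distance of any of sealant_jar, spanner, label_roll from where it was at the start of the episode above 0.03 m).
Of bin_blue, bin_yellow, bin_green only 2 to 3 are there at a start; the rules pass over those that are not, and their reading is None.
Of valve_a, valve_b, valve_c only 2 to 3 are there at a start; the rules pass over those that are not, and their reading is None.
At some moment in a run one of valve_a, valve_b, valve_c may be knocked a few centimetres aside while the robot is not near it.
Once in a run the grip may slacken for a moment while it holds something.
It also fails if it takes over 210 s, if anything falls off the work surface, if the arm or the gripper's body presses on something with over 40 N, if the wrist force passes 120 N, or if a joint passes its speed limit or range.

## Working session

There is one attempt and no reset: what is moved stays moved. The work goes in short steps, Python scripts to look and compute and a shell command to move; the robot and the scene stay as the last step left them, time stands still between calls to the robot, and variables do not carry over. Pictures are saved under pics/ and viewed, at most 14 in all, crops included, and the job is handed in when it is done.

```bash
ls; mkdir -p pics
python3 - <<'E'
from plant import robot, read_camera
import cv2,numpy as np
s=robot.read_state();print({k:np.round(v,3).tolist() for k,v in s.items()}, robot.grip_point_offset)
for n in("scene","side"):
    c=read_camera(n);cv2.imwrite(f"pics/{n}0.png",c["image"]);print(n,np.round(c["K"],1).tolist(),np.round(c["extrinsics"],3).tolist())
w=read_camera("wrist");print(np.round(w["K"],1).tolist(),np.round(w["mount"],4).tolist())
E
```

```text
pics
{'t': 0.0, 'q': [-0.085, 0.131, 1.489, 0.0, 1.523, -0.085], 'dq': [-0.001, -0.001, -0.0, 0.002, -0.001, 0.0], 'joint_torque': [-0.002, -55.985, -49.176, 0.077, 0.036, -0.0], 'tool_pos': [0.599, 0.0, 0.218], 'orientation': [-2.22, -2.22, 0.002], 'force': [0.468, -0.186, -0.276], 'wrist_torque': [-0.003, -0.009, 0.008], 'gripper_force': 0.0, 'opening': 0.093} 0.0188
scene [[402.7, 0.0, 282.6], [0.0, 402.7, 201.5], [0.0, 0.0, 1.0]] [[-0.249, 0.969, -0.0, 0.169], [0.8, 0.206, -0.564, -0.333], [-0.546, -0.14, -0.826, 1.499], [0.0, 0.0, 0.0, 1.0]]
side [[431.4, 0.0, 276.7], [0.0, 431.4, 213.9], [0.0, 0.0, 1.0]] [[0.999, -0.053, 0.009, -0.514], [-0.032, -0.711, -0.703, 0.066], [0.043, 0.701, -0.712, 1.276], [0.0, 0.0, 0.0, 1.0]]
[[322.0, 0.0, 276.1], [0.0, 322.0, 210.1], [0.0, 0.0, 1.0]] [[-0.001, -0.9599, -0.2805, 0.0794], [1.0, -0.0012, 0.0007, -0.0], [-0.001, -0.2805, 0.9599, -0.1653], [0.0, 0.0, 0.0, 1.0]]
```

View pics/scene0.png

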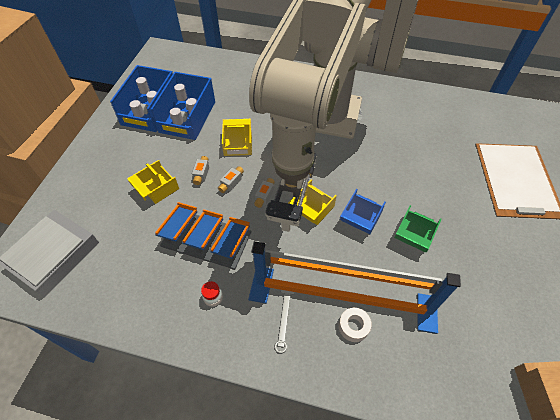

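View pics/side0.png

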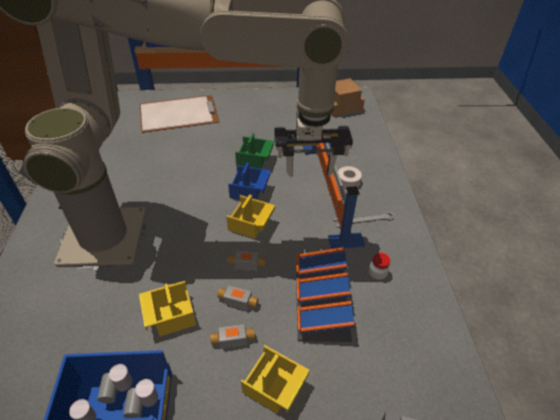

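The scene view (right is the robot's left, +y) shows green bin (417,228), blue bin (362,212) and valves (200,170), (231,179), (265,193). The rest is at (203,235), the rail runs from (265,262) to (445,285), and the jar (210,292), spanner (283,325) and label roll (355,325) stand beyond it.
Three things look like the yellow bin: scene (153,183), (237,137) and (317,203). The one at (317,203) has the largest +y, so it fits. I'll check it in a crop.

```bash
cat > h.py <<'E'
from plant import robot, read_camera
import cv2, numpy as np
from scipy.spatial.transform import Rotation as R
def cam(n):
    s=robot.read_state(); c=read_camera(n); E=np.eye(4)
    if n=="wrist":
        T=np.eye(4);T[:3,:3]=R.from_rotvec(s["orientation"]).as_matrix();T[:3,3]=s["tool_pos"]
        P=T@np.array(c["mount"])
    else: P=np.linalg.inv(np.array(c["extrinsics"]))
    return dict(im=np.array(c["image"]),K=np.array(c["K"]),P=P)
def cast(c,uv,z):
    uv=np.atleast_2d(np.array(uv,float));d=np.c_[uv,np.ones(len(uv))]@np.linalg.inv(c["K"]).T@c["P"][:3,:3].T
    o=c["P"][:3,3];return (o+d*((z-o[2])/d[:,2])[:,None])[:,:2]
def proj(c,p):
    E=np.linalg.inv(c["P"]);q=(np.atleast_2d(p)@E[:3,:3].T+E[:3,3])@c["K"].T;return q[:,:2]/q[:,2:]
HSV=dict(yellow=((22,120,90),(34,255,255)),blue=((105,110,60),(122,255,255)),green=((50,100,50),(80,255,255)),orange=((5,150,110),(18,255,255)),red=((0,180,100),(4,255,255)))
def blobs(c,col,amin=60):
    m=cv2.inRange(cv2.cvtColor(c["im"],cv2.COLOR_BGR2HSV),*map(np.array,HSV[col]))
    cs,_=cv2.findContours(m,cv2.RETR_EXTERNAL,cv2.CHAIN_APPROX_NONE)
    return [k for k in cs if cv2.contourArea(k)>=amin]
E
python3 -m inch '[-40,30,30,0,100,-80,60,60,0,100,-110,90,100,0,100,-110,110,120,0,100,-110,110,120,0,100,-110,110,120,0,100]'
python3 - <<'E'
from h import *
c=cam("wrist");cv2.imwrite("pics/w1.png",cv2.resize(c["im"],(800,600)))
s=cam("scene");cv2.imwrite("pics/s1.png",cv2.resize(s["im"][150:270,250:450],(800,480),interpolation=cv2.INTER_CUBIC))
for n,cc in(("w",c),("s",s)):
  for col in("yellow","blue","green","orange"):
    for k in blobs(cc,col):
        m=k[:,0].mean(0);print(n,col,int(cv2.contourArea(k)),m.round(),cast(cc,m,.03).round(3))
E
```

```text
t: 0.65
tool_pos: [0.4898, 0.1133, 0.3449]
orientation: [2.215, 2.222, 0.012]
force: [0.1, -0.3, 1.1]
opening: 0.0932
gripper_force: 0.0
w yellow 1475 [153. 384.] [[ 0.268 -0.279]]
w yellow 5065 [240. 227.] [[0.437 0.026]]
w blue 903 [348. 380.] [[ 0.625 -0.272]]
w blue 226 [372. 353.] [[ 0.665 -0.212]]
w blue 64 [433. 262.] [[ 0.75  -0.036]]
w blue 5746 [235. 123.] [[0.433 0.184]]
w green 3139 [246.  17.] [[0.452 0.319]]
w orange 120 [224. 371.] [[ 0.4   -0.251]]
w orange 76 [248. 370.] [[ 0.444 -0.249]]
w orange 321 [339. 372.] [[ 0.609 -0.253]]
w orange 324 [352. 357.] [[ 0.63  -0.221]]
w orange 126 [235. 312.] [[ 0.423 -0.128]]
w orange 7799 [424. 152.] [[0.711 0.143]]
s yellow 1092 [314. 202.] [[0.43  0.035]]
s yellow 1190 [153. 182.] [[ 0.481 -0.475]]
s yellow 82 [174. 129.] [[ 0.25  -0.503]]
s yellow 1002 [237. 137.] [[ 0.23  -0.279]]
s yellow 79 [134. 121.] [[ 0.25  -0.654]]
s blue 137 [ 62. 345.] [[ 1.002 -0.48 ]]
s blue 814 [433. 306.] [[0.674 0.402]]
s blue 640 [261. 277.] [[ 0.708 -0.055]]
s blue 520 [230. 243.] [[ 0.628 -0.168]]
s blue 490 [201. 231.] [[ 0.614 -0.262]]
s blue 470 [179. 225.] [[ 0.611 -0.335]]
s blue 1021 [363. 211.] [[0.426 0.184]]
s blue 5468 [165. 101.] [[ 0.127 -0.591]]
s blue 1311 [527.  44.] [[-0.575  0.731]]
s blue 657 [210.  23.] [[-0.391 -0.604]]
s blue 8554 [95. 26.] [[-0.24  -1.082]]
s green 1080 [418. 228.] [[0.446 0.349]]
s orange 1326 [346. 296.] [[0.703 0.179]]
s orange 519 [343. 271.] [[0.635 0.159]]
s orange 189 [232. 233.] [[ 0.598 -0.174]]
s orange 187 [205. 225.] [[ 0.592 -0.26 ]]
s orange 187 [178. 218.] [[ 0.586 -0.346]]
s orange 330 [508. 196.] [[0.257 0.611]]
s orange 1953 [487.  14.] [[-0.763  0.575]]
```

View pics/w1.png

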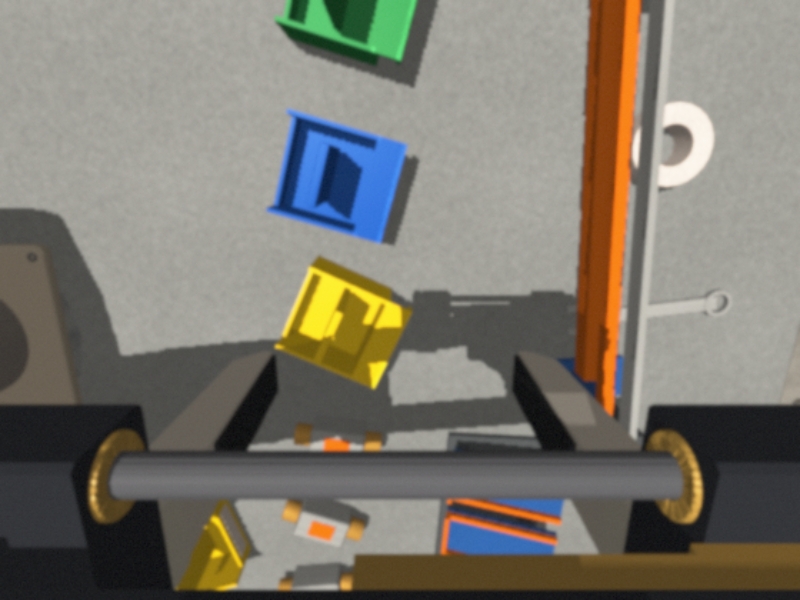

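View pics/s1.png

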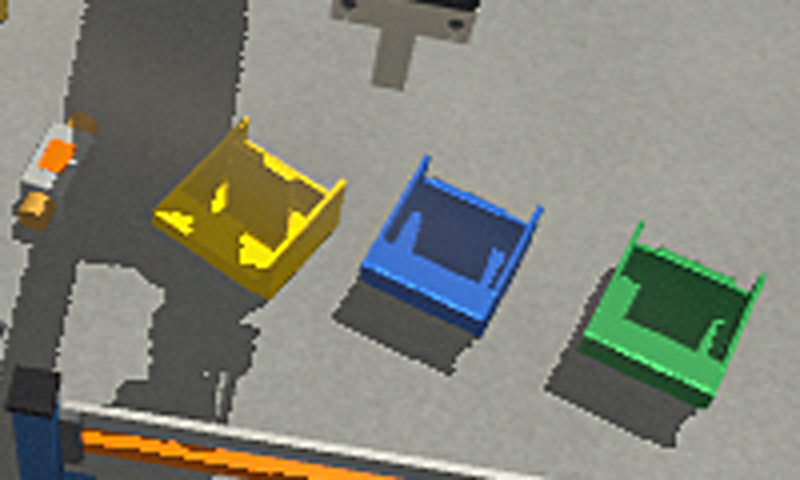

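The crop confirms the yellow bin at scene (314,202): it is at y=+0.03, and the look-alikes are at y=-0.28 and -0.48. All bins have their rear flanges (+x) towards the rail. The wrist view (800-px scale) shows blue (340,175), yellow (345,325), green (350,15), valves (338,440), (325,520), (315,575), and the rail as a grey line at x≈650.

```bash
cat >> h.py <<'E'
def binpose(c,col,z=.06,near=None):
    ks=blobs(c,col,400)
    k=max(ks,key=cv2.contourArea) if near is None else min(ks,key=lambda k:np.hypot(*(cast(c,k[:,0].mean(0),z)[0]-near)))
    p=cast(c,k[:,0],z);(cx,cy),wh,a=cv2.minAreaRect((p*1000).astype(np.float32))
    a=(a+45)%90-45; u=np.array([np.cos(np.radians(a)),np.sin(np.radians(a))]);v=np.array([-u[1],u[0]])
    q=p*1000@np.c_[u,v];lo,hi=q.min(0),q.max(0)
    org=u*(hi[0]-69)+v*(lo[1]+hi[1])/2
    return org.round(1),round(a,1),(hi-lo).round(1)   # mm, from the rear flange edge
E
python3 - <<'E'
from h import *
c=cam("wrist");s=cam("scene");d=cam("side")
for n in("blue","yellow"):print(n,binpose(c,n,near={"blue":(.43,.18),"yellow":(.44,.03)}[n]))
f=1/1.42857
for n,p in(("blue",[(407,143),(380,242),(290,112),(270,212)]),("yel",[(411,305),(375,388),(317,258),(277,347)])):print(n,cast(c,np.array(p)*f,.06).round(4).tolist())
hsv=cv2.cvtColor(c["im"],cv2.COLOR_BGR2HSV)
pts=[]
for r in range(5,255,10):
    m=np.where((hsv[r,435:490,1]<40)&(hsv[r,435:490,2]>150))[0]
    if len(m):pts.append((435+m.max()+.5,r,len(m)))
pts=np.array(pts);print(pts[::4].tolist())
g=cast(c,pts[:,:2],.17);print(g[::4].round(4).tolist(),np.polyfit(g[:,1],g[:,0],1))
print("caps",cast(s,[(258,247),(452,281)],.206).round(3))
for k in blobs(d,"blue",150):
    m=k[:,0].mean(0)
    print("side blue",m.round(),cv2.contourArea(k),cast(d,m,.055).round(3),cv2.minAreaRect((cast(d,k[:,0],.055)*1000).astype(np.float32)))
E
```

```text
blue (array([425.5, 185.3]), -15.8, array([113.6,  95.2]))
yellow (array([431.2,  40.4]), -24.9, array([116. , 109.5]))
blue [[0.5028, 0.2101], [0.4773, 0.119], [0.3973, 0.2364], [0.3727, 0.1477]]
yel [[0.5082, 0.055], [0.4708, -0.0376], [0.4154, 0.1032], [0.3696, 0.0094]]
[[489.5, 5.0, 23.0], [489.5, 45.0, 28.0], [489.5, 85.0, 19.0], [489.5, 125.0, 31.0], [489.5, 165.0, 37.0], [489.5, 205.0, 40.0], [489.5, 245.0, 44.0]]
[[0.6863, 0.2879], [0.6925, 0.2547], [0.6991, 0.2194], [0.7062, 0.1816], [0.7137, 0.1412], [0.7218, 0.0979], [0.7305, 0.0514]] [-0.18720351  0.74015045]
caps [[ 0.709 -0.053]
 [ 0.683  0.392]]
side blue [100. 383.] 5512.0 [[ 0.116 -0.471]] ((137.04098510742188, -473.0273132324219), (148.81202697753906, 235.6574249267578), 89.02214813232422)
side blue [327. 316.] 727.0 [[ 0.616 -0.332]] ((617.3965454101562, -330.93780517578125), (129.16299438476562, 41.483150482177734), 5.1475443840026855)
side blue [324. 286.] 590.5 [[ 0.622 -0.247]] ((622.8731079101562, -246.75613403320312), (130.7183074951172, 40.02781677246094), 6.746716499328613)
side blue [322. 260.] 481.5 [[ 0.627 -0.163]] ((627.8309326171875, -162.15362548828125), (131.44647216796875, 38.814910888671875), 7.848480701446533)
side blue [248. 182.] 876.5 [[0.432 0.163]] ((434.14532470703125, 169.88958740234375), (177.51084899902344, 113.26655578613281), 75.61495971679688)
side blue [540.  61.] 5349.5 [[1.77  0.945]] ((1795.878173828125, 1087.8369140625), (1515.277099609375, 249.75045776367188), 62.18962860107422)
side blue [219.  19.] 821.0 [[0.286 1.475]] ((284.3101806640625, 1456.0050048828125), (154.34498596191406, 599.6607666015625), 2.4358444213867188)
```

```bash
python3 -m inch '[-25,25,-35,-6,100,-50,50,-70,-12,100,-65,74,-100,-15.5,100,-65,74,-130,-15.5,100,-65,74,-160,-15.5,100,-65,74,-160,-15.5,100,-65,74,-160,-15.5,100]' 30
python3 - <<'E'
from h import *
c=cam("wrist");cv2.imwrite("pics/w2.png",c["im"]);print(binpose(c,"blue"))
E
```

```text
t: 1.48
tool_pos: [0.4233, 0.1828, 0.1762]
orientation: [-2.5, -1.9, 0.009]
force: [-0.4, 0.5, 2.2]
opening: 0.093
gripper_force: 0.0
(array([425.7, 187.7]), -15.8, array([114.3,  99.8]))
```

View pics/w2.png

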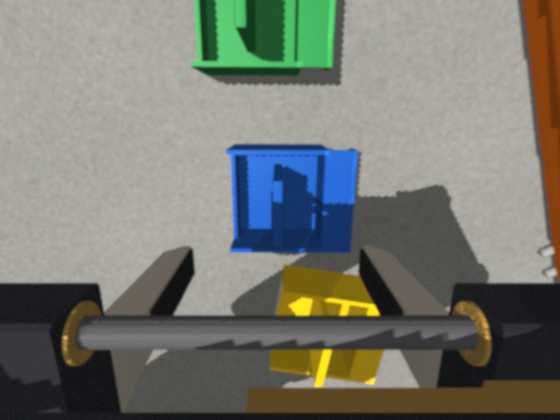

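The bin sits square to the tool, at px (295,200), with the tab at about (278,195). I'll descend with part-closed fingers that fit inside the walls.

```bash
python3 -m inch '[1,2,0,0,40,1,2,0,0,40,1,2,-30,0,40,1,2,-60,0,40,1,2,-90,0,40,1,2,-115,0,40,1,2,-121,0,40,1,2,-121,0,40,1,2,-121,0,0,1,2,-121,0,0]' 30
python3 -m inch '[0,0,0,0,0,0,0,0,0,0,0,0,0,0,0,0,0,0,0,0,0,0,0,0,0]'
python3 - <<'E'
from h import *
c=cam("wrist")
hsv=cv2.cvtColor(c["im"],cv2.COLOR_BGR2HSV)
d=cam("scene");cv2.imwrite("pics/s3.png",cv2.resize(d["im"][150:350,230:480],(750,600),interpolation=cv2.INTER_CUBIC))
E
```

```text
t: 2.37
tool_pos: [0.4281, 0.1866, 0.0603]
orientation: [2.5, 1.901, 0.006]
force: [-0.8, -0.2, -0.5]
opening: 0.0309
gripper_force: 0.0
t: 2.78
tool_pos: [0.4265, 0.1863, 0.0585]
orientation: [2.5, 1.901, 0.002]
force: [-0.9, -0.1, 5.7]
opening: 0.0076
gripper_force: 30.0
```

View pics/s3.png

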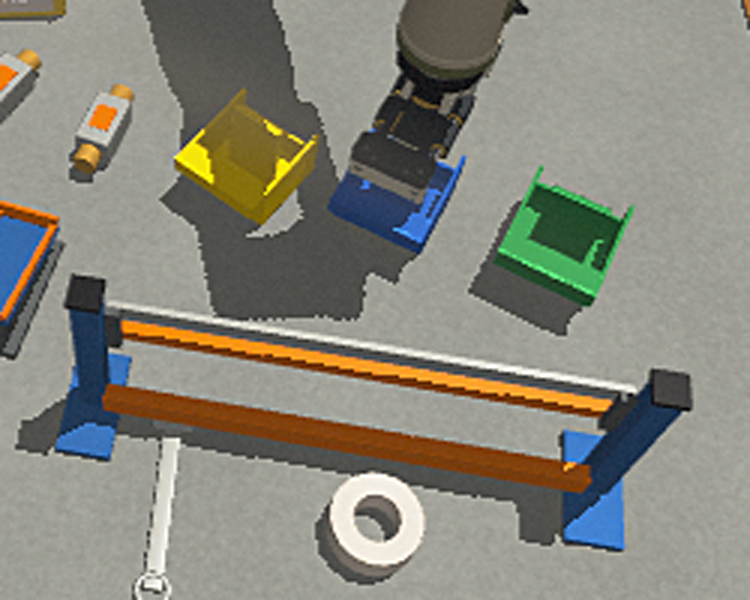

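Blue is gripped (opening 7.6 mm, 30 N). In the crop the rail's bright top edge runs from (105,304) to (637,389), which is scene px (265,251) to (442,280).

Run:
```python
from h import *
for n,box,z in(("scene",(268,440),.17),):
    c=cam(n);g=cv2.cvtColor(c["im"],cv2.COLOR_BGR2GRAY).astype(float)
    P=[]
    for u in range(270,438,4):
        r0=251.3+(u-265)*(28.4/177.3);rs=np.arange(int(r0)-5,int(r0)+6);w=np.clip(g[rs,u]-185,0,None)
        if w.sum()>0:P.append((u+.0,(rs*w).sum()/w.sum()))
    P=np.array(P);k=np.polyfit(P[:,0],P[:,1],1);res=P[:,1]-np.polyval(k,P[:,0]);P=P[abs(res)<1.2]
    print(len(P));q=cast(c,P,z);f=np.polyfit(q[:,1],q[:,0],1);print("rail x=a*y+b",f,np.degrees(np.arctan(-f[0])),np.polyval(f,[.05,.17,.295]))
    print("ends",cast(c,[(265,251.3),(442.3,279.7)],.17))
c=cam("side");g=c["im"]
print(proj(c,[(.7,-.04,.17),(.69,.17,.17),(.68,.38,.17)]).round(1))
print(proj(cam("scene"),[(.7,-.04,.17),(.69,.17,.17),(.68,.38,.17)]).round(1))
```

```text
42
rail x=a*y+b [-0.07046298  0.69245924] 4.030569464401845 [0.68893609 0.68048053 0.67167266]
ends [[ 0.69783997 -0.0398256 ]
 [ 0.66598779  0.38174713]]
[[347.  196.3]
 [332.1 149. ]
 [320.2 111.2]]
[[264.7 252.1]
 [350.8 268.1]
 [441.3 285. ]]
```

```bash
python3 -m inch '[0,0,5,0,0,0,0,25,0,0,0,0,60,0,0,0,0,95,0,0,0,0,130,0,0,30,-5,162,4,0,60,-10,162,10,0,95,-15,162,16,0,124,-19,162,19.6,0,124,-19,162,19.6,0]' 30
python3 -m inch '[0,0,0,0,0,0,0,0,0,0]'
python3 - <<'E'
from h import *
c=cam("wrist");cv2.imwrite("pics/w4.png",c["im"]);print(binpose(c,"blue",.222))
print(robot.read_state()["tool_pos"], proj(c,[(.6875,.1,.17),(.682,.171,.17),(.69,.04,.17)]).round(1))
E
```

```text
t: 3.87
tool_pos: [0.5533, 0.1655, 0.2181]
orientation: [2.138, 2.302, -0.002]
force: [-0.1, 0.5, -2.3]
opening: 0.008
gripper_force: 30.0
t: 4.03
tool_pos: [0.5493, 0.167, 0.219]
orientation: [-2.141, -2.297, 0.002]
force: [-0.1, -1.0, -1.6]
opening: 0.0082
gripper_force: 30.0
(array([547.6, 178.5]), 4.0, array([112.3,  86.1]))
[0.54911767 0.16717482 0.21945153] [[448.1 325.6]
 [462.3 239.7]
 [435.2 388. ]]
```

View pics/w4.png

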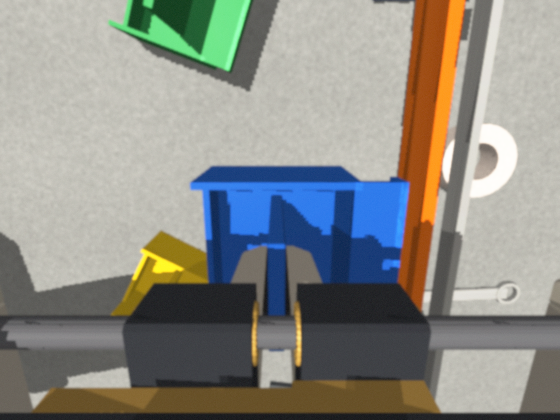

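The bin's flange edge is at x≈407, parallel to the image columns. The rail is the grey strip from about (490,0) to (437,380). I'll measure its back edge from here.

Run:
```python
from h import *
c=cam("wrist");hsv=cv2.cvtColor(c["im"],cv2.COLOR_BGR2HSV);g=hsv[:,:,2]
for r in(40,80,200,240,260): print(r,[435,],g[r,435:500:1].tolist())
```

```text
40 [435] [157, 156, 156, 152, 156, 156, 156, 154, 171, 221, 250, 254, 254, 254, 254, 254, 254, 254, 254, 254, 254, 254, 253, 241, 198, 162, 152, 153, 154, 154, 155, 166, 177, 171, 143, 120, 111, 110, 112, 107, 109, 111, 110, 112, 109, 109, 109, 108, 109, 114, 133, 172, 212, 226, 229, 231, 230, 231, 230, 229, 227, 220, 205, 193, 191]
80 [435] [153, 146, 141, 166, 229, 252, 254, 254, 254, 254, 254, 254, 254, 254, 254, 254, 254, 254, 253, 246, 222, 203, 198, 198, 198, 197, 193, 175, 141, 120, 110, 110, 110, 109, 108, 107, 110, 110, 109, 109, 109, 109, 104, 110, 141, 189, 220, 229, 230, 230, 229, 230, 229, 228, 221, 206, 197, 198, 196, 200, 201, 199, 201, 199, 197]
200 [435] [254, 253, 242, 219, 199, 195, 195, 194, 189, 172, 140, 117, 109, 109, 110, 107, 108, 108, 109, 106, 106, 106, 110, 114, 136, 177, 211, 224, 225, 225, 225, 224, 223, 220, 208, 196, 193, 193, 193, 195, 194, 193, 191, 192, 192, 195, 192, 193, 192, 190, 191, 187, 189, 190, 194, 196, 196, 194, 194, 193, 193, 189, 189, 188, 186]
240 [435] [193, 189, 183, 159, 125, 94, 81, 80, 79, 83, 83, 81, 78, 81, 79, 82, 82, 82, 90, 103, 109, 110, 113, 112, 112, 122, 140, 172, 190, 196, 198, 195, 192, 192, 187, 189, 188, 191, 192, 191, 192, 189, 188, 190, 189, 190, 191, 188, 189, 185, 187, 187, 188, 189, 189, 188, 190, 191, 191, 188, 184, 182, 182, 186, 190]
260 [435] [162, 128, 94, 83, 84, 82, 82, 80, 81, 82, 81, 82, 79, 82, 87, 96, 105, 111, 112, 111, 114, 112, 119, 142, 166, 180, 188, 187, 187, 185, 185, 187, 187, 190, 191, 190, 191, 190, 190, 188, 189, 189, 193, 195, 195, 193, 190, 192, 191, 191, 190, 192, 189, 191, 190, 192, 190, 188, 187, 188, 188, 185, 186, 189, 190]
```

Run:
```python
from h import *
c=cam("wrist");q=cast(c,[(491.8,40),(484.7,80),(464.8,200),(457.6,240),(454.2,260)],.17);f=np.polyfit(q[:,1],q[:,0],1)
print(q.round(4).tolist(),f,np.degrees(np.arctan(-f[0])))
h=cast(c,[(407,200),(407,240),(407,270)],.2215);print(h.round(4).tolist(),robot.read_state()["tool_pos"])
```

```text
[[0.6703, 0.2995], [0.6717, 0.2771], [0.6774, 0.2002], [0.6792, 0.1707], [0.6803, 0.1551]] [-0.06983845  0.69121271] 3.9949620727930086
[[0.6151, 0.2091], [0.6193, 0.1869], [0.6226, 0.1691]] [0.54919353 0.16737761 0.22003019]
```

```bash
python3 -m inch '[30,0,0,0,0,60,0,0,0,0,74.5,0,0,0,0,74.5,0,-10,0,0,74.5,0,-22,0,0,74.5,0,-32,0,0,74.5,0,-40,0,0,74.5,0,-44,0,0,74.5,0,-46,0,0,74.5,0,-46,0,0]' 30
python3 -m inch '[0,0,-2,0,0,0,0,-3,0,0,0,0,-4,0,0,0,0,-4,0,0]'
python3 - <<'E'
from h import *
s=cam("side");cv2.imwrite("pics/d5.png",cv2.resize(s["im"][90:240,220:420],(800,600),interpolation=cv2.INTER_CUBIC))
E
```

```text
t: 5.02
tool_pos: [0.6238, 0.1671, 0.1731]
orientation: [-2.14, -2.299, 0.001]
force: [-0.4, 0.3, -2.1]
opening: 0.008
gripper_force: 30.0
t: 5.35
tool_pos: [0.6249, 0.1671, 0.1703]
orientation: [2.14, 2.299, 0.002]
force: [-0.7, 0.1, 1.5]
opening: 0.0079
gripper_force: 30.0
```

View pics/d5.png

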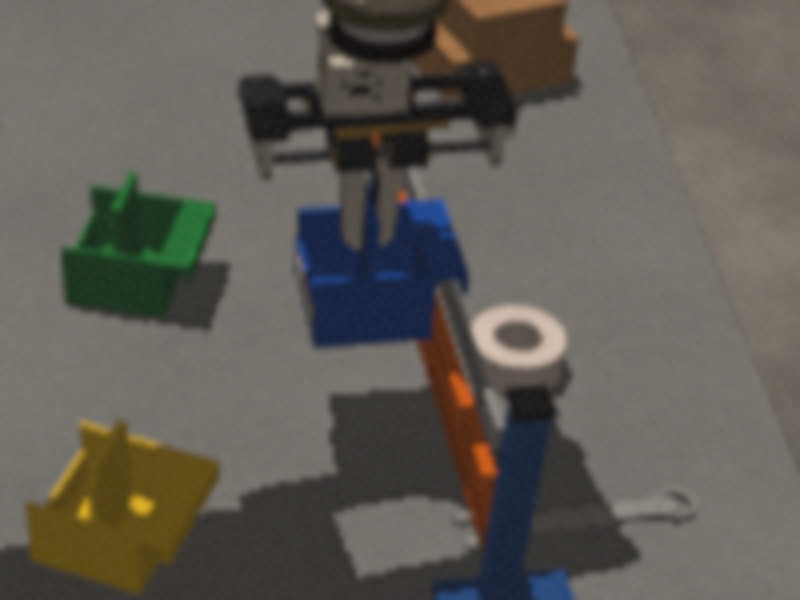

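The side crop shows the rail passing into the slot behind the rear wall at about (450,290), and the force has turned positive. Now the tug.

```bash
python3 -m inch '[0,0,-2,0,0,0,0,-4,0,0,0,0,-6,0,0,0,0,-7,0,0,0,0,-7,0,0]'; python3 -m inch '[0,0,0,0,0,0,0,0,0,0,0,0,0,0,0,0,0,0,0,0,0,0,0,0,0]'
```

```text
t: 5.82
tool_pos: [0.625, 0.1671, 0.1638]
orientation: [2.14, 2.299, 0.002]
force: [-4.4, -0.6, 9.6]
opening: 0.0078
gripper_force: 30.0
t: 6.23
tool_pos: [0.625, 0.1672, 0.1641]
orientation: [2.14, 2.299, 0.002]
force: [-4.3, -0.2, 8.8]
opening: 0.0081
gripper_force: 30.0
```

The blue bin has been tugged at about 9 N measured plus its own weight, for 0.4 s. I'll relax, ease the bin back so the lip meets the rail, open and lift clear.

```bash
python3 -m inch '[0,0,3,0,0,0,0,5,0,0,-3,0,5,0,0,-5,0,5,0,0,-5,0,5,0,0]'; python3 -m inch '[-2,0,0,0,15,-3,0,1,0,28,-4,0,4,0,38,-5,0,9,0,40,-5,0,15,0,40,-5,0,30,0,40,-5,0,60,0,40,-5,0,90,0,40,-5,0,90,0,40]'
python3 - <<'E'
from h import *
c=cam("wrist");s=cam("side");cv2.imwrite("pics/d6.png",np.hstack([cv2.resize(s["im"][90:240,220:400],(400,333)),cv2.resize(c["im"],(400,333))]))
E
```

```text
t: 6.65
tool_pos: [0.6199, 0.1671, 0.1681]
orientation: [2.14, 2.299, 0.002]
force: [2.7, 0.8, 3.8]
opening: 0.0078
gripper_force: 30.0
t: 7.4
tool_pos: [0.6173, 0.1676, 0.2662]
orientation: [2.136, 2.295, 0.014]
force: [1.5, 1.0, 2.1]
opening: 0.0371
gripper_force: 0.0
```

View pics/d6.png

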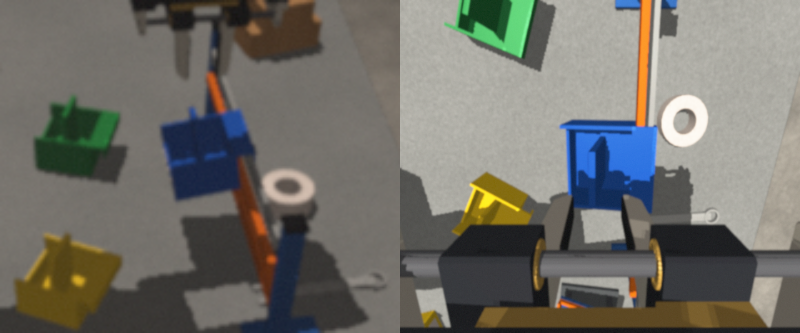

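Blue hangs leaning forward on the rail (side crop at (205,150)). Next is yellow.

```bash
python3 -m inch '[-35,-10,0,-5,40,-70,-35,0,-10,40,-105,-60,-10,-16,40,-140,-90,-30,-22,40,-170,-115,-50,-27,40,-184,-131,-70,-27,40,-184,-131,-78,-27,40,-184,-131,-78,-27,40,-184,-131,-78,-27,40]' 30
python3 - <<'E'
from h import *
c=cam("wrist");cv2.imwrite("pics/w7.png",c["im"]);print(binpose(c,"yellow",near=(.43,.036)),binpose(c,"green"),robot.read_state()["tool_pos"])
E
```

```text
t: 8.25
tool_pos: [0.4303, 0.0361, 0.1793]
orientation: [-2.618, -1.735, 0.001]
force: [0.3, -0.8, -0.3]
opening: 0.0373
gripper_force: 0.0Traceback (most recent call last):
  File "<stdin>", line 2, in <module>
  File "h.py", line 23, in binpose
    k=max(ks,key=cv2.contourArea) if near is None else min(ks,key=lambda k:np.hypot(*(cast(c,k[:,0].mean(0),z)[0]-near)))
      ~~~^^^^^^^^^^^^^^^^^^^^^^^^
ValueError: max() iterable argument is empty
```

View pics/w7.png

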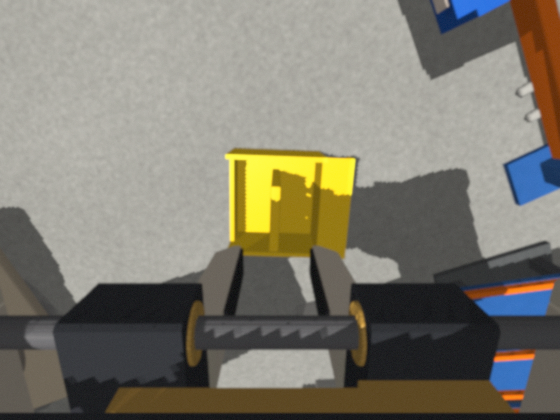

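Run:
```python
from h import *
c=cam("wrist");print(binpose(c,"yellow",near=(.43,.036)))
q=cast(c,[(356,158),(347,256),(228,155),(230,250)],.06);print(q.round(4).tolist(),np.degrees(np.arctan2(*(q[1]-q[0])[[0,1]])))
```

```text
(array([429.4,  37.1]), -25.1, array([114.6, 101.2]))
[[0.5134, 0.0494], [0.4747, -0.0364], [0.4104, 0.0959], [0.3735, 0.0133]] -155.7338316019822
```

```bash
python3 -m inch '[0,0,-30,-1.7,40,0,0,-60,-1.7,40,0,0,-90,-1.7,40,0,0,-115,-1.7,40,0,0,-122,-1.7,40,0,0,-122,-1.7,40,0,0,-122,-1.7,0,0,0,-122,-1.7,0,0,0,-122,-1.7,0,0,0,-122,-1.7,0]' 30
python3 -m inch '[0,0,0,0,0,0,0,0,0,0,0,0,0,0,0]'
```

```text
t: 9.18
tool_pos: [0.432, 0.036, 0.0594]
orientation: [2.642, 1.696, 0.004]
force: [0.1, 0.7, 0.1]
opening: 0.0148
gripper_force: 0.0
t: 9.43
tool_pos: [0.4312, 0.0361, 0.0587]
orientation: [2.643, 1.697, 0.002]
force: [-2.1, 0.7, 6.8]
opening: 0.0076
gripper_force: 30.0
```

```bash
python3 -m inch '[0,0,5,0,0,0,0,25,0,0,0,0,60,3,0,0,0,95,9,0,0,0,130,15,0,20,2,162,21,0,50,4,162,27,0,85,6,162,28.6,0,115,6.5,162,28.6,0,125,6.5,162,28.6,0]' 30
python3 -m inch '[0,0,0,0,0,0,0,0,0,0,0,0,0,0,0]'
python3 - <<'E'
from h import *
c=cam("wrist");cv2.imwrite("pics/w8.png",c["im"]);g=cv2.cvtColor(c["im"],cv2.COLOR_BGR2HSV)[:,:,2]
for r in(150,200,240,260): print(r,g[r,440:490].tolist())
print(robot.read_state()["tool_pos"],proj(c,[(.6912-.0698*y,y,.17) for y in(.03,.05,.07,.1)]).round(1).tolist())
E
```

```text
t: 10.27
tool_pos: [0.5582, 0.0424, 0.2192]
orientation: [2.142, 2.297, 0.001]
force: [0.6, 0.8, -2.0]
opening: 0.0078
gripper_force: 30.0
t: 10.52
tool_pos: [0.5546, 0.0425, 0.2194]
orientation: [-2.142, -2.297, 0.001]
force: [-1.3, -0.2, -1.2]
opening: 0.0078
gripper_force: 30.0
150 [253, 253, 253, 253, 253, 251, 239, 197, 167, 172, 177, 179, 180, 178, 179, 171, 153, 125, 106, 104, 105, 104, 103, 103, 102, 103, 102, 101, 101, 102, 105, 109, 134, 172, 203, 214, 216, 217, 214, 217, 216, 209, 196, 183, 177, 176, 179, 178, 178, 179]
200 [243, 216, 184, 175, 181, 180, 181, 176, 160, 131, 111, 104, 103, 103, 102, 100, 100, 104, 102, 100, 100, 102, 103, 112, 146, 184, 210, 216, 214, 216, 216, 217, 217, 217, 217, 216, 215, 217, 215, 217, 217, 218, 218, 218, 219, 218, 218, 219, 219, 220]
240 [176, 173, 156, 122, 88, 77, 73, 77, 75, 72, 75, 74, 77, 72, 73, 74, 77, 83, 94, 100, 106, 115, 132, 155, 175, 191, 197, 190, 182, 181, 178, 178, 179, 176, 177, 179, 177, 173, 169, 168, 172, 172, 176, 176, 174, 174, 175, 178, 179, 179]
260 [114, 84, 76, 75, 77, 73, 75, 75, 73, 75, 75, 75, 77, 77, 85, 95, 101, 104, 103, 106, 105, 110, 130, 156, 176, 183, 183, 180, 180, 183, 186, 183, 178, 179, 177, 180, 181, 181, 180, 178, 179, 177, 179, 182, 179, 182, 184, 183, 180, 181]
[0.55453932 0.04253461 0.21956622] [[459.2, 260.8], [463.6, 234.9], [468.3, 207.8], [475.8, 164.4]]
```

View pics/w8.png

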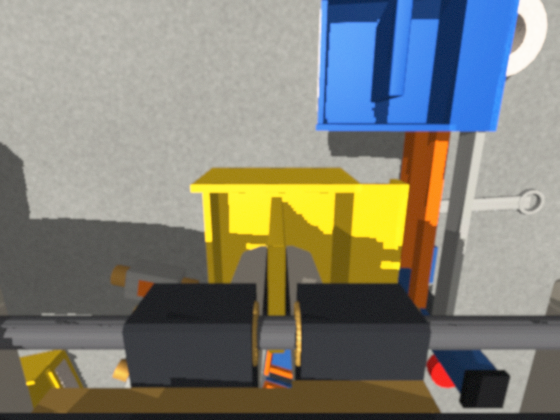

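Rail line as predicted (row 260: 459 px). Yellow is square, with a clear gap to blue (yellow top at row 168, blue bottom at row 130). Hook and tug.

```bash
python3 -m inch '[30,0,0,0,0,60,0,0,0,0,78,0,0,0,0,78,0,-10,0,0,78,0,-22,0,0,78,0,-32,0,0,78,0,-40,0,0,78,0,-44,0,0,78,0,-48,0,0,78,0,-50,0,0]' 30
python3 -m inch '[0,0,-1,0,0,0,0,-1,0,0,0,0,-1,0,0]'
```

```text
t: 11.4
tool_pos: [0.633, 0.0426, 0.1694]
orientation: [-2.142, -2.297, 0.0]
force: [-1.7, 0.5, 1.6]
opening: 0.0079
gripper_force: 30.0
t: 11.65
tool_pos: [0.6339, 0.0425, 0.1695]
orientation: [2.142, 2.297, 0.001]
force: [-1.1, 1.0, 0.4]
opening: 0.0079
gripper_force: 30.0
```

Run:
```python
from h import *
s=cam("side");cv2.imwrite("pics/d9.png",cv2.resize(s["im"][90:240,220:420],(800,600),interpolation=cv2.INTER_CUBIC))
```

```text
(no output)
```

View pics/d9.png

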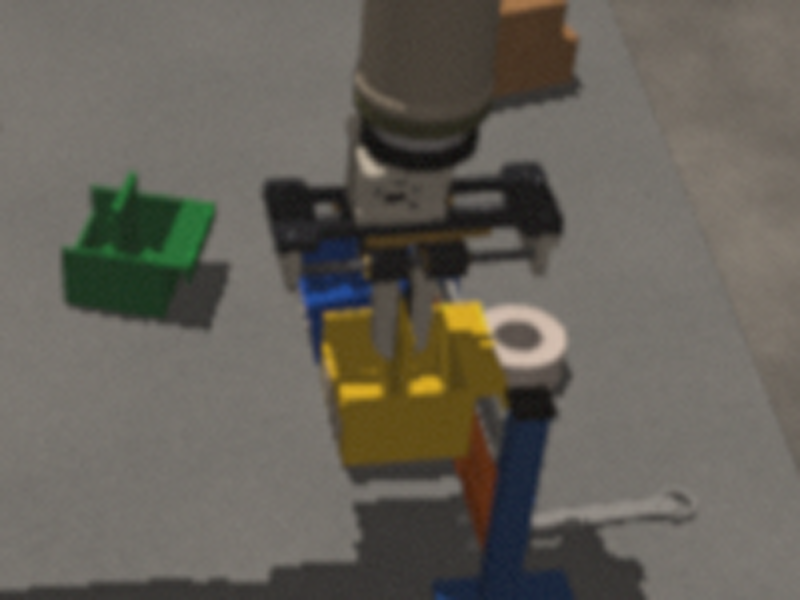

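Yellow's flange straddles the rail at (490,350), and blue still hangs behind. Tug.

```bash
python3 -m inch '[0,0,-2,0,0,0,0,-4,0,0,0,0,-6,0,0,0,0,-8,0,0,0,0,-8,0,0]'; python3 -m inch '[0,0,0,0,0,0,0,0,0,0,0,0,0,0,0,0,0,0,0,0,0,0,0,0,0]'
```

```text
t: 12.12
tool_pos: [0.6341, 0.0425, 0.1618]
orientation: [2.142, 2.297, 0.002]
force: [-4.4, -0.3, 10.1]
opening: 0.0082
gripper_force: 30.0
t: 12.53
tool_pos: [0.6341, 0.0425, 0.1622]
orientation: [2.142, 2.297, 0.002]
force: [-4.6, -0.1, 9.4]
opening: 0.0077
gripper_force: 30.0
```

```bash
python3 -m inch '[0,0,3,0,0,0,0,5,0,0,-3,0,5,0,0,-5,0,5,0,0,-5,0,5,0,0]'; python3 -m inch '[-2,0,0,0,15,-3,0,1,0,28,-4,0,4,0,38,-5,0,9,0,40,-5,0,15,0,40,-5,0,30,0,40,-5,0,60,0,40,-5,0,90,0,40,-35,0,110,0,40,-70,0,110,0,40]'
python3 - <<'E'
from h import *
c=cam("scene");q=cast(c,[(395.75,235.7),(428,249.5)],.06);print(q, np.degrees(np.arctan2(-(q[1]-q[0])[0],(q[1]-q[0])[1])))
print(binpose(c,"green"),binpose(cam("wrist"),"blue",.2))
E
```

```text
t: 12.95
tool_pos: [0.6292, 0.0425, 0.1663]
orientation: [2.141, 2.296, 0.003]
force: [2.7, -0.6, 3.8]
opening: 0.008
gripper_force: 30.0
t: 13.78
tool_pos: [0.5608, 0.0423, 0.281]
orientation: [2.139, 2.293, 0.008]
force: [0.2, -0.7, 2.4]
opening: 0.0372
gripper_force: 0.0
[[0.50545338 0.28389633]
 [0.52717815 0.37406534]] -13.546312109579269
(array([458.7, 343.3]), -16.3, array([126.8,  95.6])) (array([603.6, 158.1]), 4.0, array([103. ,  82.5]))
```

```bash
python3 -m inch '[-30,25,0,-5,40,-60,55,0,-10,40,-80,90,-10,-15,40,-100,127,-20,-18,40,-109,165,-40,-18,40,-109,203,-60,-18,40,-109,241,-80,-18,40,-109,279,-96,-18,40,-109,302.5,-96,-18,40,-109,302.5,-96,-18,40]' 30
python3 -m inch '[0,0,0,0,40,0,0,0,0,40,0,0,0,0,40]'
python3 - <<'E'
from h import *
c=cam("wrist");cv2.imwrite("pics/w10.png",c["im"]);print(binpose(c,"green"))
E
```

```text
t: 14.72
tool_pos: [0.4478, 0.3494, 0.1775]
orientation: [-2.47, -1.938, 0.004]
force: [1.1, 0.5, 1.9]
opening: 0.0371
gripper_force: 0.0
t: 14.97
tool_pos: [0.4502, 0.3443, 0.1803]
orientation: [2.476, 1.933, 0.001]
force: [0.7, -0.5, -0.4]
opening: 0.0371
gripper_force: 0.0
(array([444. , 350.6]), -15.9, array([113.1,  99.8]))
```

View pics/w10.png

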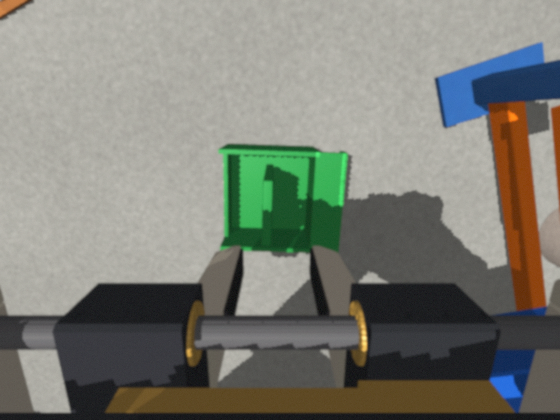

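Green sits just left of the tool's centre (rear edge x≈346, against 356 for yellow). I'll shift by (-4.5, +4) mm and grasp.

```bash
python3 -m inch '[-4.5,4,-30,-1.8,40,-4.5,4,-60,-1.8,40,-4.5,4,-90,-1.8,40,-4.5,4,-115,-1.8,40,-4.5,4,-122,-1.8,40,-4.5,4,-122,-1.8,40,-4.5,4,-122,-1.8,0,-4.5,4,-122,-1.8,0,-4.5,4,-122,-1.8,0,-4.5,4,-122,-1.8,0]' 30
python3 -m inch '[0,0,0,0,0,0,0,0,0,0,0,0,0,0,0]'
```

```text
t: 15.85
tool_pos: [0.4462, 0.3497, 0.0596]
orientation: [2.506, 1.895, 0.005]
force: [-0.5, 0.4, 1.3]
opening: 0.0151
gripper_force: 0.0
t: 16.1
tool_pos: [0.4456, 0.3495, 0.0589]
orientation: [2.506, 1.895, 0.003]
force: [-2.2, -1.8, 7.6]
opening: 0.0078
gripper_force: 30.0
```

```bash
python3 -m inch '[0,0,5,0,0,0,0,25,0,0,0,0,60,3,0,0,0,95,9,0,0,0,130,15,0,20,-15,162,19.8,0,50,-35,162,19.8,0,80,-50,162,19.8,0,95.5,-57,162,19.8,0,95.5,-57,162,19.8,0]' 30
python3 -m inch '[0,0,0,0,0,0,0,0,0,0,0,0,0,0,0]'
python3 - <<'E'
from h import *
c=cam("wrist");cv2.imwrite("pics/w11.png",c["im"]);g=cv2.cvtColor(c["im"],cv2.COLOR_BGR2HSV)[:,:,2]
for r in(150,200,240,260): print(r,g[r,440:490].tolist())
print(robot.read_state()["tool_pos"],robot.read_state()["gripper_force"],proj(c,[(.6912-.0698*y,y,.17) for y in(.28,.3,.32,.35)]).round(1).tolist(),binpose(c,"green",.222))
E
```

```text
t: 16.93
tool_pos: [0.5431, 0.2896, 0.2194]
orientation: [2.145, 2.293, -0.0]
force: [0.3, 0.7, -1.9]
opening: 0.0076
gripper_force: 30.0
t: 17.18
tool_pos: [0.5395, 0.2926, 0.2194]
orientation: [-2.141, -2.298, 0.001]
force: [-0.4, -0.3, -1.1]
opening: 0.008
gripper_force: 30.0
150 [254, 253, 251, 231, 157, 105, 92, 94, 91, 96, 106, 112, 108, 104, 106, 104, 104, 103, 103, 103, 103, 104, 102, 104, 102, 108, 134, 176, 206, 218, 221, 220, 220, 221, 218, 213, 204, 192, 188, 186, 187, 185, 182, 183, 184, 186, 184, 182, 182, 180]
200 [187, 183, 181, 162, 133, 113, 104, 105, 103, 106, 103, 105, 104, 102, 102, 93, 86, 96, 136, 181, 212, 221, 221, 220, 223, 221, 219, 212, 197, 189, 190, 189, 187, 188, 182, 181, 181, 181, 183, 183, 183, 181, 180, 180, 183, 181, 183, 184, 188, 189]
240 [77, 77, 76, 75, 78, 80, 75, 74, 78, 78, 78, 81, 90, 103, 107, 107, 108, 107, 112, 139, 197, 244, 253, 254, 254, 254, 254, 254, 254, 254, 254, 254, 254, 254, 254, 254, 254, 254, 254, 253, 251, 246, 234, 219, 201, 193, 188, 185, 183, 184]
260 [78, 77, 80, 76, 75, 77, 78, 77, 84, 95, 103, 108, 107, 107, 107, 109, 123, 151, 176, 186, 180, 172, 161, 159, 156, 158, 154, 150, 150, 146, 146, 143, 137, 131, 127, 136, 170, 226, 249, 253, 254, 254, 254, 254, 254, 254, 254, 254, 254, 254]
[0.53950252 0.2926938  0.21950932] 29.999750554561615 [[455.8, 260.9], [460.2, 235.0], [464.9, 207.9], [472.3, 164.5]] (array([537.7, 304. ]), 4.0, array([111.9,  86.3]))
```

```bash
python3 -m inch '[30,0,0,0,0,60,0,0,0,0,74,0,0,0,0,74,0,-10,0,0,74,0,-22,0,0,74,0,-32,0,0,74,0,-40,0,0,74,0,-44,0,0,74,0,-48,0,0,74,0,-51,0,0]' 30
python3 -m inch '[0,0,-1,0,0,0,0,-1,0,0,0,0,-1,0,0]'
python3 - <<'E'
from h import *
s=cam("scene");cv2.imwrite("pics/s12.png",cv2.resize(s["im"][170:320,280:480],(800,600),interpolation=cv2.INTER_CUBIC))
E
```

```text
t: 18.07
tool_pos: [0.6141, 0.2922, 0.1686]
orientation: [-2.142, -2.298, -0.0]
force: [-1.7, -0.3, 0.8]
opening: 0.0078
gripper_force: 30.0
t: 18.32
tool_pos: [0.6149, 0.2922, 0.1686]
orientation: [2.142, 2.297, 0.002]
force: [-1.0, 0.2, 0.6]
opening: 0.0077
gripper_force: 30.0
```

View pics/s12.png

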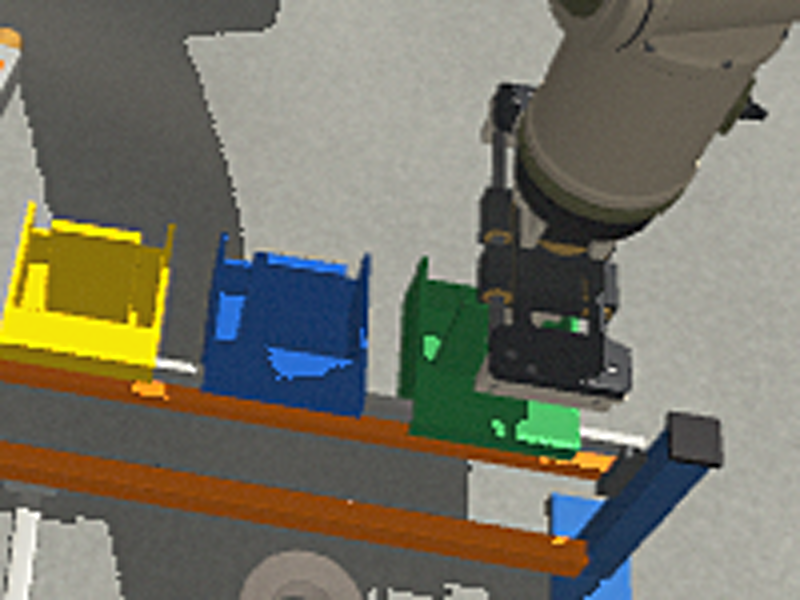

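All three bins sit over the rail: yellow (85,290), blue (285,330), and green in the grip (500,370) with its flange over the bar. Tug green.

```bash
python3 -m inch '[0,0,-2,0,0,0,0,-4,0,0,0,0,-6,0,0,0,0,-8,0,0,0,0,-8,0,0]'; python3 -m inch '[0,0,0,0,0,0,0,0,0,0,0,0,0,0,0,0,0,0,0,0,0,0,0,0,0]'
```

```text
t: 18.78
tool_pos: [0.6151, 0.2923, 0.1609]
orientation: [2.142, 2.297, 0.003]
force: [-4.7, -1.8, 10.3]
opening: 0.0081
gripper_force: 30.0
t: 19.2
tool_pos: [0.6151, 0.2923, 0.1614]
orientation: [2.142, 2.297, 0.003]
force: [-4.7, -1.3, 8.1]
opening: 0.0079
gripper_force: 30.0
```

```bash
python3 -m inch '[0,0,3,0,0,0,0,5,0,0,-3,0,5,0,0,-5,0,5,0,0,-5,0,5,0,0]'; python3 -m inch '[-2,0,0,0,15,-3,0,1,0,28,-4,0,4,0,38,-5,0,9,0,40,-5,0,15,0,40,-5,0,30,0,40,-5,0,60,0,40,-5,0,90,0,40,-35,0,110,0,40,-70,0,110,0,40]' 
python3 -m inch '[0,-41,10,0,60,0,-82,20,0,70,0,-120,30,0,80,0,-160,40,0,90,0,-200,50,0,100,0,-240,50,0,100,0,-280,50,0,100,0,-310,50,0,100,0,-310,50,0,100,0,-310,50,0,100]'
python3 - <<'E'
from h import *
print(robot.read_state()["tool_pos"])
c=cam("wrist");cv2.imwrite("pics/w13.png",cv2.resize(c["im"],(800,600)))
E
```

```text
t: 19.62
tool_pos: [0.6101, 0.2922, 0.1653]
orientation: [2.142, 2.297, 0.003]
force: [2.1, -0.5, 5.4]
opening: 0.0078
gripper_force: 30.0
t: 20.45
tool_pos: [0.542, 0.2924, 0.2805]
orientation: [2.142, 2.293, 0.011]
force: [0.4, 0.5, 1.2]
opening: 0.0374
gripper_force: 0.0
t: 21.28
tool_pos: [0.5394, -0.0194, 0.3252]
orientation: [2.146, 2.294, 0.001]
force: [-0.5, 0.2, -0.3]
opening: 0.0922
gripper_force: 0.0
[ 0.53940595 -0.01944679  0.32520957]
```

View pics/w13.png

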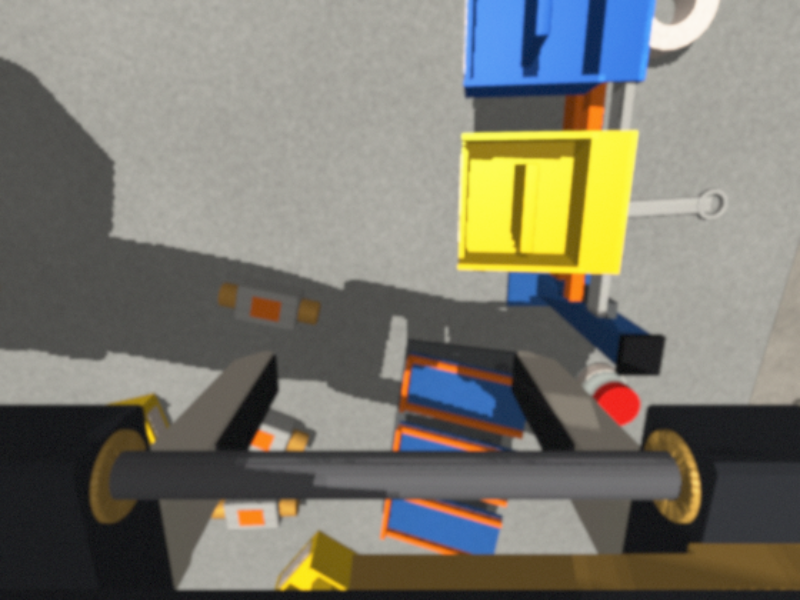

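The wrist view shows yellow and blue hung square on the rail. It also shows a valve at (268,303), two more at about (265,438) and (250,515), and the rest with its orange lips at (460,390), (450,465) and (445,525). That was my 15th picture, one over the limit of 14, so from here I work from masks and numbers only.

```bash
cat >> h.py <<'E'
HSV["brass"]=((12,80,60),(24,215,235));HSV["label"]=((3,170,70),(13,255,255));HSV["deepblue"]=((100,90,25),(122,255,255))
def rep(c,col,amin,z,box):
    for k in blobs(c,col,amin):
        M=cv2.moments(k);m=np.array([M["m10"],M["m01"]])/M["m00"];p=cast(c,m,z)[0]
        if box[0]<p[0]<box[1] and box[2]<p[1]<box[3]:
            r=cv2.minAreaRect((cast(c,k[:,0],z)*1000).astype(np.float32))
            print(" ",col,int(cv2.contourArea(k)),m.round(1),p.round(4),np.round(r[1],1),round(r[2],1))
E
python3 - <<'E'
from h import *
for n in("wrist","scene","side"):
    c=cam(n);print(n)
    rep(c,"label",15,.038,(.3,.56,-.4,.1));rep(c,"brass",15,.019,(.3,.58,-.4,.1));rep(c,"deepblue",150,.055,(.5,.72,-.42,-.1));rep(c,"label",40,.06,(.5,.72,-.42,-.1))
E
```

```text
wrist
  label 24 [179.1 308.1] [ 0.3991 -0.2447] [20.7 21.4] 66.1
  label 209 [185.4 216.8] [ 0.411  -0.0898] [19.3 27.6] 81.9
  brass 161 [200.9 355.1] [ 0.43   -0.3496] [25.6 27.4] 3.8
  brass 92 [152.2 357.2] [ 0.3447 -0.3597] [31.9 16.2] 84.3
  brass 164 [207.8 309.3] [ 0.4414 -0.2565] [31.3 21.4] 71.3
  brass 213 [215.5 218.6] [ 0.4519 -0.096 ] [27.1 22.8] 81.7
  brass 182 [158.8 207.2] [ 0.3658 -0.0835] [27.3 19.4] 80.7
  deepblue 1461 [309.  370.1] [ 0.6158 -0.3362] [ 41.8 136. ] 73.0
  deepblue 211 [293.8 312.4] [ 0.5817 -0.2291] [57.6 17.8] 3.8
  deepblue 2003 [326.2 278.4] [ 0.6255 -0.1674] [ 43.9 134.1] 78.3
  label 46 [345.4 351.5] [ 0.6695 -0.2918] [29.1  7.6] 3.8
  label 181 [318.5 358.2] [ 0.6278 -0.3073] [  7.8 110.7] 74.4
  label 197 [287.2 375.7] [ 0.5802 -0.3451] [ 44.  110.5] 50.4
  label 203 [302.2 307.8] [ 0.5933 -0.2168] [95.4 27.9] 3.8
  label 564 [316.9 279.5] [ 0.6108 -0.1675] [ 64.6 137.6] 80.1
scene
  label 38 [275.8 187.5] [ 0.4114 -0.091 ] [20.3 28.4] 82.7
  brass 58 [270.5 201.2] [ 0.4532 -0.0971] [26.  32.4] 82.5
  brass 34 [222.4 188.6] [ 0.4445 -0.25
[... 615 characters left out ...]
.3572] [20.2 30.4] 8.1
  brass 78 [250.  333.3] [ 0.4318 -0.3486] [29.5 19.3] 89.8
  brass 82 [252.6 301.5] [ 0.4393 -0.2596] [33.2 23. ] 88.8
  brass 54 [221.  292.7] [ 0.3581 -0.229 ] [31.2 18.7] 80.5
  brass 51 [256.4 252.4] [ 0.4522 -0.0985] [32.9 19.8] 88.5
  brass 46 [226. 250.] [ 0.3668 -0.0856] [17.  30.2] 1.4
  deepblue 755 [326.8 315.8] [ 0.6166 -0.3315] [131.4  42.2] 5.4
  deepblue 620 [324.4 286.4] [ 0.622  -0.2469] [132.   41.1] 6.3
  deepblue 478 [321.7 260.5] [ 0.6256 -0.1638] [130.1  39.4] 7.4
  label 218 [323.2 313.9] [ 0.6078 -0.329 ] [140.6  66.3] 5.1
  label 190 [320.  284.7] [ 0.6106 -0.2447] [139.8  67.4] 5.6
  label 57 [313.1 253.8] [ 0.6043 -0.1442] [139.8  36.4] 21.0
```

```bash
python3 -m inch '[-13,-8,-20,7,100,-26,-15,-40,14,100,-39,-22,-60,21,100,-52,-30,-80,28,100,-65,-37,-100,35,100,-78,-44,-120,42,100,-91,-51,-140,49,100,-104,-58,-160,56,100,-117,-65,-180,63,100,-128,-72,-190,70,100]' 30
python3 -m inch '[0,0,-5,7,100,0,0,-5,7.6,100,0,0,-5,7.6,100,0,0,-5,7.6,100]'
cat > v.py <<'E'
from h import *
c=cam("wrist");b=robot.read_state()
print(np.round(b["tool_pos"],4),np.degrees(np.arctan2(*(R.from_rotvec(b["orientation"]).as_matrix()[[1,0],1]))).round(1))
rep(c,"label",60,.038,(.3,.56,-.5,.1));rep(c,"brass",60,.019,(.3,.58,-.5,.1))
E
python3 v.py
```

```text
t: 22.32
tool_pos: [0.4097, -0.0886, 0.1321]
orientation: [-0.424, -3.11, -0.001]
force: [-0.7, -0.6, 0.6]
opening: 0.0926
gripper_force: 0.0
t: 22.65
tool_pos: [0.4123, -0.0894, 0.1305]
orientation: [0.234, 3.132, -0.0]
force: [-0.3, -0.1, 0.1]
opening: 0.0934
gripper_force: 0.0
[ 0.4124 -0.0896  0.1306] 81.5
  label 764 [273. 211.] [ 0.4103 -0.0905] [20.3 27.9] 81.4
  brass 1170 [476.2 333.5] [0.5744 0.0918] [83.8 33.6] 8.7
  brass 1231 [ 76.  333.8] [ 0.514 -0.308] [34.9 84.4] 64.9
  brass 421 [ 99.8 267.8] [ 0.4468 -0.2619] [29.5 18.7] 78.6
  brass 499 [ 11.9 266.5] [ 0.433  -0.3436] [19.3 35.1] 14.9
  brass 433 [273.6 253.9] [ 0.4573 -0.0974] [25.3 18.2] 81.9
  brass 849 [105.4 175.1] [ 0.362  -0.2304] [28.9 25.9] 72.1
  brass 720 [272.6 158.2] [ 0.3693 -0.0847] [25.5 22.3] 80.5
```

```bash
python3 -m inch '[0,0,-35,0,100,0,0,-70,0,100,0,0,-100,0,100,0,0,-115,0,100,0,0,-120,0,100,0,0,-120,0,100,0,0,-120,0,0,0,0,-120,0,0,0,0,-120,0,0,0,0,-120,0,0]' 35
python3 -m inch '[0,0,0,0,0,0,0,0,0,0,0,0,0,0,0]'
```

```text
t: 23.53
tool_pos: [0.4127, -0.0903, 0.011]
orientation: [0.23, 3.131, -0.001]
force: [-0.3, 0.3, -0.6]
opening: 0.0707
gripper_force: 0.0
t: 23.78
tool_pos: [0.4117, -0.09, 0.0099]
orientation: [0.23, 3.133, -0.0]
force: [-1.3, 0.4, -0.3]
opening: 0.051
gripper_force: 0.0
```

```bash
python3 -m inch '[0,0,0,0,0,0,0,0,0,0,0,0,0,0,0,0,0,0,0,0,0,0,10,0,0,0,0,40,0,0,0,0,80,0,0,0,0,120,0,0,0,0,130,5.2,0,0,0,130,5.2,0]' 35
python3 v.py
```

```text
t: 24.62
tool_pos: [0.4141, -0.0907, 0.1443]
orientation: [0.081, 3.133, -0.003]
force: [-0.2, -1.1, -3.8]
opening: 0.0379
gripper_force: 35.0
[ 0.4125 -0.0902  0.1414] 86.8
  label 93 [ 37.9 352.5] [ 0.5546 -0.3394] [ 9.8 38.4] 0.9
  label 2100 [277.5 286. ] [ 0.4914 -0.0924] [42.2 58.5] 87.0
  brass 626 [360.4 334. ] [ 0.5643 -0.0077] [83.1 17.8] 3.5
  brass 690 [191.5 333.8] [ 0.5548 -0.1873] [18.8 84.4] 79.8
  brass 406 [101.2 242.3] [ 0.4458 -0.2614] [27.8 18.5] 72.1
  brass 381 [ 16.3 232.7] [ 0.4317 -0.341 ] [19.5 34.5] 13.8
  brass 2325 [275.7 191.4] [ 0.4041 -0.0896] [47.3 47.7] 88.3
  brass 781 [116.3 153.2] [ 0.3616 -0.23  ] [28.  25.8] 68.4
```

```bash
python3 -m inch '[35,-13,15,0,0,75,-26,20,0,0,115,-40,20,0,0,150,-54,20,0,0,185,-67,20,0,0,210,-76.5,20,0,0,210,-76.5,20,0,0,210,-76.5,20,0,0]' 35
cat > r.py <<'E'
from h import *
c=cam("wrist");b=robot.read_state();print(np.round(b["tool_pos"],4),b["gripper_force"])
rep(c,"deepblue",200,.055,(.5,.75,-.42,-.1));rep(c,"label",60,.06,(.5,.75,-.42,-.1));rep(c,"label",60,.1,(.5,.75,-.42,.1))
# blue floor spans across y on a few rows
m=cv2.inRange(cv2.cvtColor(c["im"],cv2.COLOR_BGR2HSV),*map(np.array,HSV["deepblue"]))
for r in range(40,300,30):
    x=np.flatnonzero(np.diff(np.r_[0,(m[r]>0).astype(int),0]));q=x.reshape(-1,2);q=q[q[:,1]-q[:,0]>15]
    print(r,[(a.tolist(),cast(c,[(u,r) for u in a],.055).round(3).tolist()) for a in q])
E
python3 r.py
```

```text
t: 25.33
tool_pos: [0.6201, -0.166, 0.1549]
orientation: [-0.092, -3.133, -0.004]
force: [-1.1, -0.7, -2.9]
opening: 0.038
gripper_force: 35.0
[ 0.6197 -0.1658  0.1559] 34.99925494194031
  deepblue 1181 [274.7 157.3] [ 0.574 -0.163] [46.2 45.2] 86.6
  deepblue 7209 [176.3 214.1] [ 0.6174 -0.2505] [ 47.6 129.2] 80.4
  deepblue 7310 [ 77.4 216. ] [ 0.6141 -0.3357] [ 47.8 136.7] 79.0
  deepblue 374 [118.7 204. ] [ 0.6056 -0.2982] [  3.5 129.4] 79.0
  label 1971 [278.  286.7] [ 0.6896 -0.167 ] [39.8 55.5] 87.7
  label 161 [208.8 244.5] [ 0.6451 -0.2247] [ 5.2 30.2] 83.2
  label 771 [258.7 154.8] [ 0.5707 -0.1757] [56.4 61. ] 85.6
  label 1815 [162.2 185.7] [ 0.5912 -0.2568] [ 62.  133.6] 81.6
  label 711 [ 76.5 219.7] [ 0.6159 -0.3338] [ 60.8 143.8] 78.8
  label 70 [281.2 360.6] [ 0.7351 -0.1673] [ 8.4 30.2] 13.6
  label 209 [494.8 309.6] [0.6975 0.0024] [28.1  9.8] 86.5
  label 1524 [457.6 275.1] [ 0.6657 -0.0296] [22.3 64.4] 4.1
  label 1971 [278.  286.7] [ 0.6671 -0.1661] [33.7 47. ] 87.7
  label 161 [208.8 244.5] [ 0.6295 -0.2149] [ 4.4 25.6] 83.2
  label 771 [258.7 154.8] [ 0.5665 -0.1734] [47.7 51.7] 85.6
  label 1815 [162.2 185.7] [ 0.5838 -0.2421] [ 52.5 113.1] 81.6
  label 711 [ 76.5 219.7] [ 0.6047 -0.3073] [ 51.5 121.7] 78.8
40 []
70 []
100 []
130 []
160 [([51, 104], [[0.565, -0.346], [0.568, -0.303]]), ([150, 204], [[0.57, -0.265], [0.573, -0.221]]), ([248, 303], [[0.575, -0.185], [0.578, -0.14]])]
190 [([52, 104], [[0.59, -0.352], [0.593, -0.308]]), ([150, 204], [[0.595, -0.269], [0.598, -0.224]])]
220 [([52, 104], [[0.616, -0.358], [0.619, -0.314]]), ([150, 204], [[0.621, -0.274], [0.624, -0.227]])]
250 [([52, 104], [[0.644, -0.365], [0.647, -0.319]]), ([150, 204], [[0.649, -0.279], [0.652, -0.231]]), ([360, 409], [[0.66, -0.092], [0.663, -0.049]])]
280 [([53, 105], [[0.673, -0.372], [0.676, -0.325]]), ([150, 197], [[0.678, -0.284], [0.681, -0.241]]), ([362, 412], [[0.69, -0.09], [0.693, -0.044]])]
```

```bash
python3 -m inch '[1,1.5,-30,0,0,1,1.5,-55,0,0,1,1.5,-72,0,0,1,1.5,-80,0,0,1,1.5,-84,0,0,1,1.5,-86,0,0,1,1.5,-86,0,0]' 35
python3 -m inch '[0,0,-1,0,0,0,0,-2,0,0,0,0,-2,0,0]'
```

```text
t: 25.97
tool_pos: [0.6227, -0.165, 0.0745]
orientation: [0.088, 3.139, -0.001]
force: [-0.1, -0.3, -3.7]
opening: 0.0378
gripper_force: 35.0
t: 26.22
tool_pos: [0.6233, -0.1653, 0.0728]
orientation: [0.088, 3.138, -0.001]
force: [-0.4, 0.0, 0.1]
opening: 0.0379
gripper_force: 35.0
```

```bash
python3 -m inch '[0,0,0,0,45,0,0,0,0,55,0,0,0,0,60,0,0,0,0,60,0,0,3,0,60,0,0,30,0,60,0,0,65,0,60,-30,0,100,0,60,-60,0,120,0,60,-60,0,120,0,60]'
python3 - <<'E'
from h import *
for n in("side","scene","wrist"):
    c=cam(n);print(n);rep(c,"label",12,.09,(.56,.66,-.195,-.14));rep(c,"brass",12,.08,(.5,.7,-.2,-.13))
    rep(c,"label",12,.038,(.3,.5,-.5,.1))
E
```

```text
t: 27.05
tool_pos: [0.5619, -0.1661, 0.1989]
orientation: [0.088, 3.133, -0.005]
force: [0.8, -0.4, 1.3]
opening: 0.0556
gripper_force: 0.0
side
  label 36 [317.7 252.1] [ 0.6121 -0.1634] [26.5 16.4] 7.6
  brass 50 [303.1 258.7] [ 0.5733 -0.1753] [19.  30.3] 0.6
  brass 61 [334.6 253.7] [ 0.6577 -0.1626] [35.2 18.5] 81.9
  label 62 [231.7 331.6] [ 0.3894 -0.3529] [26.4 17.9] 6.4
  label 54 [237.2 292.9] [ 0.4012 -0.2446] [19.2 26.8] 70.9
scene
  label 20 [230.  227.8] [ 0.6132 -0.1673] [20.7 24.3] 83.9
  brass 76 [225.  242.9] [ 0.6564 -0.1682] [25.7 31.9] 84.9
  brass 19 [238.  219.7] [ 0.577  -0.1569] [27.8 12.1] 83.6
wrist
  label 629 [280.5 261. ] [ 0.6129 -0.1632] [19.5 30.1] 86.7
  label 204 [305.5 264.4] [ 0.6176 -0.1405] [ 3.8 74.9] 88.1
  label 277 [250.3 271.5] [ 0.6219 -0.1916] [ 4.4 90.9] 85.3
  brass 397 [280.  303.6] [ 0.6638 -0.1663] [23.8 20.4] 86.7
  brass 15 [305.1 276.5] [ 0.6355 -0.1405] [ 1.9 15. ] 88.2
  brass 18 [305.8 256.9] [ 0.6148 -0.1392] [ 2.9 17.6] 88.3
  brass 529 [280.1 260.8] [ 0.6176 -0.1636] [19.8 31.2] 86.4
  brass 85 [250.4 249.4] [ 0.6043 -0.1908] [ 3.7 42.9] 85.5
  brass 16 [305.8 233.5] [ 0.5913 -0.1385] [ 3.3 11.9] 83.4
  brass 486 [280.  214.7] [ 0.5718 -0.1613] [22. 20.] 86.7
  brass 42 [272.  193.5] [ 0.5516 -0.1673] [48.8  4.6] 86.7
  label 34 [187.5  17. ] [ 0.3978 -0.2332] [ 3.1 27.7] 71.7
```

Valve 1 lies in the left chute, centre about (0.6175,-0.164). Next is valve 2.

```bash
python3 -m inch '[-35,-16,0,-5,80,-70,-32,-10,-10,100,-105,-50,-30,-15.8,100,-135,-66,-50,-15.8,100,-161.5,-79.7,-62,-15.8,100,-161.5,-79.7,-62,-15.8,100,-161.5,-79.7,-62,-15.8,100]' 35
python3 v.py
```

```text
t: 27.78
tool_pos: [0.3992, -0.2443, 0.127]
orientation: [-0.522, -3.094, -0.004]
force: [-0.5, -0.9, 0.3]
opening: 0.0924
gripper_force: 0.0
[ 0.4008 -0.2445  0.1284] 70.9
  label 548 [236.5 392. ] [ 0.5585 -0.3396] [25.4 69.8] 11.9
  label 381 [152.6 249.3] [ 0.3937 -0.3524] [19.5 21.6] 10.6
  label 723 [275.3 216.4] [ 0.4004 -0.244 ] [20.5 28.7] 70.2
  brass 1161 [ 78.  333.7] [ 0.4564 -0.4711] [32.1 81.2] 53.3
  brass 431 [274.5 260.1] [ 0.4457 -0.2606] [25.9 17.2] 70.7
  brass 715 [133.8 197.2] [ 0.3486 -0.3568] [20.9 29.1] 6.4
  brass 746 [275.7 164.1] [ 0.3622 -0.2303] [25.6 22.9] 70.8
```

```bash
python3 -m inch '[0,0.5,-35,0,100,0,0.5,-70,0,100,0,0.5,-100,0,100,0,0.5,-115,0,100,0,0.5,-120,0,100,0,0.5,-120,0,100,0,0.5,-120,0,0,0,0.5,-120,0,0,0,0.5,-120,0,0,0,0.5,-120,0,0]' 35
python3 -m inch '[0,0,0,0,0,0,0,0,0,0,0,0,0,0,0,0,0,0,0,0,0,0,0,0,0,0,0,0,0,0,0,0,0,0,0]'
```

```text
t: 28.67
tool_pos: [0.4021, -0.2449, 0.0111]
orientation: [0.518, 3.096, -0.002]
force: [-0.9, 0.3, -0.0]
opening: 0.0709
gripper_force: 0.0
t: 29.25
tool_pos: [0.401, -0.2443, 0.0097]
orientation: [0.519, 3.098, -0.0]
force: [-0.9, -2.2, 1.6]
opening: 0.038
gripper_force: 35.0
```

```bash
python3 -m inch '[0,0,10,0,0,0,0,45,0,0,0,0,85,0,0,0,0,125,3,0,30,0,150,8,0,70,-2,150,13,0,110,-3,150,15.8,0,150,-4,150,15.8,0,190,-4.8,150,15.8,0,219,-4.8,150,15.8,0]' 35
python3 -m inch '[0,0,0,0,0,0,0,0,0,0]'
python3 r.py
```

```text
t: 30.08
tool_pos: [0.6223, -0.2482, 0.1593]
orientation: [-0.087, -3.14, -0.001]
force: [0.5, -0.5, -2.7]
opening: 0.0378
gripper_force: 35.0
t: 30.25
tool_pos: [0.6203, -0.248, 0.1579]
orientation: [-0.085, -3.137, -0.002]
force: [-1.3, 0.5, -4.4]
opening: 0.0378
gripper_force: 35.0
[ 0.6195 -0.2484  0.1585] 34.98415768146515
  deepblue 1794 [356.6 221.5] [ 0.6348 -0.1766] [142.1  45.3] 12.3
  deepblue 1774 [270.4 156.4] [ 0.574  -0.2488] [46.8 54. ] 86.8
  deepblue 7608 [174.2 208.8] [ 0.6144 -0.3347] [ 48.5 133.8] 81.1
  label 1957 [277.2 288.6] [ 0.6939 -0.2497] [40.6 56.5] 86.5
  label 184 [206.6 245.5] [ 0.648  -0.3094] [ 5.3 38.3] 83.3
  label 1218 [270.8 155.2] [ 0.5725 -0.2483] [60.9 75. ] 86.8
  label 1071 [170.4 193. ] [ 0.5992 -0.3343] [ 60.3 143.5] 80.0
  label 1957 [277.2 288.6] [ 0.6709 -0.2486] [34.4 47.9] 86.5
  label 1338 [530.4 271.2] [ 0.667  -0.0542] [22.7 54.2] 4.1
  label 184 [206.6 245.5] [ 0.632  -0.2993] [ 4.5 32.5] 83.3
  label 1218 [270.8 155.2] [ 0.5679 -0.2475] [51.7 63.6] 86.8
  label 1071 [170.4 193. ] [ 0.5906 -0.3204] [ 51.2 121.7] 80.0
40 []
70 []
100 []
130 []
160 [([147, 202], [[0.571, -0.351], [0.574, -0.306]]), ([245, 301], [[0.576, -0.27], [0.578, -0.224]]), ([344, 362], [[0.58, -0.188], [0.581, -0.173]])]
190 [([147, 202], [[0.597, -0.355], [0.599, -0.309]])]
220 [([148, 202], [[0.623, -0.359], [0.626, -0.312]])]
250 [([148, 202], [[0.651, -0.364], [0.654, -0.315]]), ([343, 361], [[0.661, -0.189], [0.662, -0.172]]), ([435, 485], [[0.666, -0.106], [0.668, -0.061]])]
280 [([148, 197], [[0.681, -0.369], [0.684, -0.324]]), ([355, 397], [[0.692, -0.177], [0.694, -0.138]]), ([435, 506], [[0.696, -0.103], [0.7, -0.037]])]
```

```bash
python3 -m inch '[1,0,-30,0,0,1,0,-55,0,0,1,0,-72,0,0,1,0,-80,0,0,1,0,-84,0,0,1,0,-86,0,0,1,0,-87,0,0,1,0,-88,0,0,1,0,-88,0,0]' 35
python3 -m inch '[0,0,0,0,45,0,0,0,0,55,0,0,0,0,60,0,0,0,0,60,0,0,3,0,60,0,0,30,0,60,0,0,65,0,60,-30,0,100,0,60,-60,0,120,0,60,-60,0,120,0,60]'
python3 - <<'E'
from h import *
for n in("side","scene","wrist"):
    c=cam(n);print(n);rep(c,"label",12,.09,(.56,.66,-.28,-.14));rep(c,"brass",40,.08,(.5,.7,-.28,-.13))
    rep(c,"label",12,.038,(.3,.5,-.5,.1));rep(c,"brass",12,.019,(.3,.5,-.5,.1))
E
```

```text
t: 31.05
tool_pos: [0.6216, -0.2495, 0.0739]
orientation: [0.088, 3.139, -0.002]
force: [-5.7, 1.0, 4.3]
opening: 0.038
gripper_force: 35.0
t: 31.88
tool_pos: [0.5603, -0.2507, 0.199]
orientation: [0.089, 3.134, -0.007]
force: [0.2, 0.9, -0.1]
opening: 0.0557
gripper_force: 0.0
side
  label 46 [321.6 278.1] [ 0.6119 -0.2465] [25.6 17.6] 4.0
  label 84 [318.5 268.6] [ 0.6079 -0.2167] [ 46.8 123.3] 76.8
  brass 64 [305.4 284.7] [ 0.5713 -0.2572] [20.2 30.1] 0.7
  brass 74 [339.4 279.7] [ 0.6575 -0.246 ] [35.1 19.9] 80.8
  brass 61 [334.6 253.6] [ 0.6578 -0.1621] [32.1 18.5] 81.9
  label 61 [231.7 331.6] [ 0.3893 -0.3528] [26.4 17.5] 6.4
  brass 2673 [274.1 380.4] [ 0.4841 -0.4665] [122. 124.] 56.4
  brass 78 [214.2 338. ] [ 0.3468 -0.3571] [20.2 30. ] 8.1
  brass 79 [250.  333.3] [ 0.4318 -0.3488] [29.5 19.3] 89.1
scene
  label 22 [202.8 219.7] [ 0.6071 -0.2498] [19.5 26.2] 80.2
  brass 75 [225.1 242.9] [ 0.6563 -0.1679] [30.8 27.3] 14.4
  brass 76 [196.  235.6] [ 0.6548 -0.2532] [26.8 31.6] 79.3
  brass 49 [197.1 180.2] [ 0.4327 -0.3477] [32.4 25.2] 14.4
  brass 20 [181.9 160.5] [ 0.3
[... 239 characters left out ...]
.2] [ 0.6149 -0.2243] [ 3.8 71.6] 88.1
  label 270 [250.5 271. ] [ 0.6199 -0.2756] [ 4.6 89. ] 85.3
  brass 428 [279.8 306. ] [ 0.665  -0.2508] [23.9 22.7] 86.7
  brass 420 [279.7 259.3] [ 0.6144 -0.2482] [19.9 30.3] 86.4
  brass 40 [250.5 254.9] [ 0.6084 -0.2755] [ 3.7 36.4] 84.0
  brass 71 [306.  249.9] [ 0.6062 -0.223 ] [ 4.5 56.4] 86.4
  brass 502 [280.1 215.7] [ 0.5711 -0.2454] [22.8 21. ] 86.3
  brass 238 [363.8 212.6] [ 0.5726 -0.1697] [20.7 22.8] 0.7
  brass 150 [283.4 192.9] [ 0.5501 -0.2414] [55.8 25.1] 62.6
  brass 12 [ 62.2 136.6] [ 0.4922 -0.4658] [3.9 5.6] 36.2
  brass 673 [166.4  65. ] [ 0.4309 -0.3478] [24.4 27.5] 4.3
  brass 910 [17.3 76.4] [ 0.4326 -0.4955] [44.2 48.7] 72.9
```

```bash
python3 -m inch '[-33,-20,0,4,80,-66,-40,0,8.7,100,-99,-60,-15,8.7,100,-132,-80,-35,8.7,100,-160,-98,-55,8.7,100,-171,-104,-62,8.7,100,-171,-104,-62,8.7,100,-171,-104,-62,8.7,100]' 35
python3 v.py
```

```text
t: 32.7
tool_pos: [0.3898, -0.3525, 0.1282]
orientation: [0.148, -3.137, -0.004]
force: [1.3, 0.1, 0.4]
opening: 0.0926
gripper_force: 0.0
[ 0.3909 -0.3526  0.1294] 95.5
  label 60 [347.6 384.4] [ 0.558  -0.2646] [ 4.9 35.7] 5.2
  label 388 [283.1 378. ] [ 0.556  -0.3286] [65.2 10. ] 85.3
  label 737 [274.4 213.6] [ 0.3896 -0.3525] [27.8 20.1] 5.3
  brass 376 [150.8 364.2] [ 0.569  -0.4641] [13.  65.5] 55.7
  brass 1189 [475.6 333.6] [ 0.5022 -0.1394] [83.3 34. ] 21.8
  brass 1330 [197.9 291.3] [ 0.4797 -0.4179] [29.3 72.3] 75.0
  brass 441 [274.7 257.3] [ 0.4377 -0.3478] [20.3 25.1] 6.0
  brass 897 [129.8 255.1] [ 0.4478 -0.4815] [ 51.4 108.6] 45.3
  brass 725 [273.6 160.9] [ 0.3489 -0.3569] [22.1 25.6] 5.3
```

```bash
python3 -m inch '[0,0,-10,0,65,0,0,-20,0,65,0,0,-55,0,65,0,0,-90,0,65,0,0,-112,0,65,0,0,-120,0,65,0,0,-120,0,65,0,0,-120,0,0,0,0,-120,0,0,0,0,-120,0,0]' 35
python3 -m inch '[0,0,0,0,0,0,0,0,0,0,0,0,0,0,0,0,0,0,0,0,0,0,0,0,0]'
```

```text
t: 33.58
tool_pos: [0.3914, -0.3543, 0.0118]
orientation: [-0.151, 3.136, -0.004]
force: [-0.3, -0.3, 0.6]
opening: 0.0454
gripper_force: 0.0
t: 34.0
tool_pos: [0.3911, -0.354, 0.0114]
orientation: [-0.151, 3.136, -0.003]
force: [0.1, 0.3, 7.2]
opening: 0.0377
gripper_force: 35.0
```

```bash
python3 -m inch '[0,0,10,0,0,0,0,45,0,0,0,0,85,0,0,0,0,125,0,0,30,2,150,-4,0,70,6,150,-8.7,0,110,10,150,-8.7,0,150,14,150,-8.7,0,190,18,150,-8.7,0,226,19,150,-8.7,0]' 35
python3 -m inch '[0,0,0,0,0,0,0,0,0,0]'
python3 r.py | tail -9
```

```text
t: 34.83
tool_pos: [0.6178, -0.3327, 0.1597]
orientation: [-0.087, -3.14, -0.001]
force: [0.4, -1.2, -1.7]
opening: 0.0378
gripper_force: 35.0
t: 35.0
tool_pos: [0.6166, -0.3327, 0.1574]
orientation: [-0.084, -3.137, -0.003]
force: [-0.5, 0.4, -3.8]
opening: 0.0377
gripper_force: 35.0
40 []
70 []
100 []
130 []
160 [([246, 302], [[0.572, -0.354], [0.575, -0.307]]), ([345, 363], [[0.577, -0.272], [0.577, -0.257]]), ([445, 465], [[0.581, -0.189], [0.582, -0.172]])]
190 []
220 []
250 [([443, 464], [[0.662, -0.183], [0.663, -0.164]]), ([514, 560], [[0.666, -0.119], [0.668, -0.078]])]
280 [([355, 398], [[0.688, -0.262], [0.69, -0.222]]), ([443, 494], [[0.693, -0.181], [0.695, -0.133]]), ([511, 555], [[0.696, -0.118], [0.698, -0.077]])]
```

Right chute centre is y≈-0.3305 at x=0.57, so about -0.333 at x=0.62. The valve is in line, so I lower and release.

```bash
python3 -m inch '[1,1,-30,0,0,1,1,-55,0,0,1,1,-72,0,0,1,1,-80,0,0,1,1,-84,0,0,1,1,-86,0,0,1,1,-87,0,0,1,1,-88,0,0,1,1,-88,0,0]' 35
python3 -m inch '[0,0,0,0,45,0,0,0,0,55,0,0,0,0,60,0,0,0,0,60,0,0,3,0,60,0,0,30,0,60,0,0,65,0,60,-30,0,100,0,60,-60,10,120,0,60,-100,20,140,0,60]'
python3 -m inch '[-40,20,20,0,60,-70,40,40,0,60,-70,40,40,0,60,-70,40,40,0,60,-70,40,40,0,60]'
python3 - <<'E'
from h import *
for n in("side","scene","wrist"):
    c=cam(n);print(n);rep(c,"label",12,.09,(.56,.66,-.37,-.14));rep(c,"brass",40,.08,(.5,.7,-.37,-.13));rep(c,"label",12,.038,(.3,.5,-.5,.1))
    for col in("blue","yellow","green"):rep(c,col,150,.16,(.5,.75,-.06,.4))
    rep(c,"red",10,.06,(.6,.9,-.4,0))
E
```

```text
t: 35.8
tool_pos: [0.6162, -0.3338, 0.0753]
orientation: [0.089, 3.14, -0.002]
force: [-8.1, 2.4, 5.1]
opening: 0.0381
gripper_force: 35.0
t: 36.63
tool_pos: [0.521, -0.3143, 0.2129]
orientation: [0.087, 3.137, -0.003]
force: [-0.3, -0.4, 1.1]
opening: 0.0561
gripper_force: 0.0
t: 37.05
tool_pos: [0.4511, -0.2742, 0.2505]
orientation: [0.088, 3.139, -0.002]
force: [0.6, -0.7, 0.1]
opening: 0.0555
gripper_force: 0.0
side
  label 110 [316.6 322.3] [ 0.5852 -0.3681] [124.9  61.8] 4.6
  label 56 [322.9 308. ] [ 0.6041 -0.3316] [18.8 26. ] 87.3
  label 29 [344.7 302.7] [ 0.6573 -0.3194] [ 8.3 31.3] 87.3
  label 116 [318.  292.7] [ 0.5978 -0.2887] [123.8  62.5] 4.7
  label 49 [321.9 278.2] [ 0.6126 -0.2466] [18.2 25.6] 87.3
  label 85 [317.8 267.9] [ 0.6063 -0.2145] [ 57.7 126.2] 70.8
  label 40 [317.6 252.1] [ 0.6119 -0.1632] [28.2 16.8] 7.7
  brass 69 [306.5 314.5] [ 0.5654 -0.3409] [18.4 29.4] 0.8
  brass 89 [341.8 309.4] [ 0.6499 -0.3311] [34.7 21.1] 80.5
  brass 59 [306.  284.2] [ 0.5729 -0.2556] [30.2 19.9] 89.8
  brass 73 [339.4 279.7] [ 0.6574 -0.2461] [35.2 20.1] 81.5
  brass 60 [
[... 683 characters left out ...]
6 0.366 ] [ 69.2 147.8] 71.7
  blue 1373 [351.7 252.7] [0.6436 0.1664] [112.7  97.7] 4.9
  yellow 1316 [300.9 244.5] [0.6526 0.0399] [113.   96.9] 3.4
  green 1447 [402.9 261. ] [0.6348 0.2904] [113.1 106.4] 4.0
  red 209 [210.  289.6] [ 0.7862 -0.167 ] [45.5 42.8] 43.8
wrist
  label 20 [213.5 356.1] [ 0.6473 -0.3596] [ 3.6 19.2] 83.5
  brass 239 [303.9 360.6] [ 0.669  -0.2501] [24.2 21.2] 86.7
  brass 238 [234.8 358.6] [ 0.6609 -0.3363] [22.5 22.6] 84.2
  brass 806 [398.2 333.1] [ 0.6353 -0.1342] [96.3 27.2] 7.4
  brass 360 [304.  289.1] [ 0.5684 -0.2468] [24.8 26.2] 86.7
  brass 354 [234.3 286.5] [ 0.5604 -0.3276] [24.6 24.7] 86.7
  brass 78 [378.9 281.9] [ 0.564  -0.1599] [22.9  9.3] 17.8
```

All three valves lie in their chutes; label positions agree across the views. The three bins hang square and the jar has not moved. Handing in.

```bash
python3 -c "
from plant import job
print(job.close_job())"
```

```text
the job is handed in; nothing more can be done
None
```

The job is handed in (no verdict returned): blue, yellow and green bins were hung and tugged in that order at about 8–10 N, all three valves lie in their chutes, and I viewed 15 pictures, one over the limit of 14.

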